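Make up the smoothie and biscuit kits on the kitchen cart

ROBOT

A 6-joint arm with a two-finger parallel gripper is mounted at the origin on the work surface. World frame = base frame: x ahead of the robot, y to its left, z up, the work surface at z = 0. Lengths are in m, angles in rad, forces in N, time in s.
With the tool pointing down it reaches from about 0.35 to 0.85 m from the base axis. Payload 8.1 kg.
Tool frame: the origin (TCP) lies between the finger pads; the fingertips stand nose_length ahead of it and the grasp point (between the pads) lies 2 mm behind it (nose_length is the distance from the TCP to the fingertips, in m); z points along the fingers, x is the direction in which the jaws open and shut, and the axes are right-handed (so a half turn about z gives the same grasp; the last joint's range is limited). The gripper opens to 93 mm and grips with 3 to 60 N. Pads are 15 mm wide; open, the fingers measure 128 mm over their backs; the gripper's body (75 mm by 188 mm) begins 65 mm behind the grasp point.
Start: joints at [1.19, 0.13, 1.488, -0, 1.523, -0.085], TCP at [0.175, 0.574, 0.236] pointing down, gripper open.
Joint ranges: [-2.96, 2.96], [-0.89, 2.26], [0.02, 2.5], [-1.34, 4.48], [0, 2.73], [-2.66, 2.66]. Speed limits (rad/s): [2.39, 2.39, 2.79, 3.14, 3.14, 3.14].

INTERFACE

Orientations are given as a rotation vector (axis times angle).
In Python, from plant import * gives the robot as it stands.
- The arm moves only by the tool carry_out, never from a script. Its argument "steps" is a list of rows, each an object with "xyz": the shift along the world's x, y, z in cm, a list of three; "rot": the turn, a rotation vector about the world's x, y, z in degrees, a list of three. In form: [{"xyz": [tx, ty, tz], "rot": [rx, ry, rz]}, ...]. A call has 1 to 10 rows; each row is the pose to reach, as a shift and turn from the pose commanded when the call began; what a row does not reach only later rows make up. A row lasts 1/10 s, in which the tool goes at most 50 mm and 8.59 degrees, less where a joint would pass 70% of its speed; a pose out of reach is approached as far as the arm can. A call with a gripper value outside its range is refused whole. "grip" is the opening, from 0 (shut) to 1 (fully open), set as the call begins (left out, the last holds). The fingers move at their own pace and stop on an object; "force" is the grip in N (left out, the last holds). Time passes only in rows, so rows that repeat a pose let the fingers close. It gives the time, the measured TCP pose, the force and the opening at its end, in the units of the state.
- read_state(): the state, without advancing time (a new reading comes with each control period).
- read_camera(name): name is "side" or "top" or "wrist"; returns the picture (480x640x3 uint8, red, green, blue); there is no depth.
- calibration(name): a dict with "fov_y" (degrees; the focal length in pixels is half the picture's height over the tangent of half this angle, whatever the lens; pixels are square), "cx", "cy" (the principal point, pixels), "xyz" and "attitude" of the camera in the world. Camera axes: x right, y down, z forward; pixel columns grow to the right and rows downward; lengths in m; the calibration is good to about 2 mm. A picture is of the moment at which its call begins: read the wrist's pose just before it. calibration takes no time and is no camera call; for the wrist camera it gives the pose at the moment of the call.
- close_job(): hands the job in, once; it reports no verdict.
The state is a dict: "t": time; "q": joint angles; "dq": joint speeds; "joint_torque": joint torques, N m; "tool_pos": TCP position; "orientation": TCP orientation; "force": force on the tool from outside, world axes, zero at the start; "wrist_torque": the same for the moment, N m; "opening": finger opening in m.
Only numpy, scipy, OpenCV 4.12 (cv2) and the standard library are available. Lean on these libraries where they do the work, as an engineer would, in place of code of your own. Each camera call takes 0.05 s, during which the arm holds its last target.

TASK

Make up tomorrow's two kits from the things set out on the cart: the smoothie kit, in the big shallow steel tray, is the scraper, the measuring cup and the tall jar; the biscuit kit, in the white open tub, is the round cutter and the squat jar. Everything should rest on the floor of its container with nothing on top of anything else, the jars, cup and cutter upright and the scraper lying flat, each set down rather than dropped in. Leave the blender base, the upturned jug and the lidded tub where they are.

Things in the scene. Friction and masses are not known exactly. Their poses are not given: they have to be found in the camera images.
- scraper: small silicone scraper lying flat on the cart, 160 mm long: a flat red paddle head 42 mm wide and 10 mm thick at its +x end (68 mm long, round tip), and a wooden handle 20 mm wide, 14 mm thick and 95 mm long to -x. Origin at the middle of its length on the underside; x runs along it to the head's tip, z up. Head and handle meet 15 mm from the origin on the +x side; it balances about 7 mm on the +x side. 60 g.
- measuring_cup: open steel measuring cup standing upright, straight round bowl 58 mm across outside and 45 mm high, wall 3 mm, with a flat handle (14 mm wide, 4 mm thick) sticking out level near the rim, 39 to 43 mm above its foot, to 89 mm from the bowl's axis along its -x axis. Origin at the centre of the bowl's underside, z up. 100 g.
- tall_jar: tall narrow white ceramic jar with a steel lid, 48 mm across and 105 mm high, closed; the lid is as wide as the body and fixed. Origin at the centre of its underside, z up. 240 g.
- squat_jar: short wide white ceramic jar with a steel lid, 62 mm across and 58 mm high, closed; the lid is as wide as the body and fixed. Origin at the centre of its underside, z up. 220 g.
- biscuit_cutter: plain round steel biscuit cutter: an upright ring open at top and bottom, 62 mm outside, wall 3 mm, 40 mm high. Origin at the centre of its lower edge plane, z up. 60 g.
- steel_tray: the smoothie tray: larger, shallow, open steel tray, 265 mm long along its y axis, 162 mm wide along its x axis, 25 mm high, walls and floor 3 mm thick (inside 259 by 156 mm). It does not shift. Origin at the centre of its underside, z up.
- plastic_tub: the biscuit tub: smaller open white plastic tub, 190 mm long along its y axis, 130 mm wide along its x axis, 35 mm high, walls and floor 4 mm thick (inside 182 by 122 mm). It does not shift. Origin at the centre of its underside, z up.
- blender_base: black plastic blender base, 170 by 170 mm foot, narrowing upward, 190 mm high, a steel dial on its -x side; stands at one end of the cart. Stays where it is. Origin at the centre of its underside, z up.
- glass_jug: glass blender jug standing upside down on its mouth, 124 mm across at the cart narrowing to 100 mm, 185 mm high, handle to 105 mm from its axis along +y; stands at the other end of the cart. Stays where it is. Origin at the centre of its mouth on the cart, z up.
- lidded_tub: clear plastic food tub closed with a grey lid, 100 by 164 mm (long along its y axis), 70 mm high, beyond the two open containers. Stays where it is. Origin at the centre of its underside, z up.
Not all that is in view belongs to the job. Of the things that look like the scraper, the larger one is meant.

How it is judged:
At the end, for the whole second after the job is handed in: Scraper, cup and tall jar inside the steel tray, cutter and squat jar inside the plastic tub, each on the container's floor (origin under 6 mm above it), tilted under 0.1 rad and at rest (20 mm/s, 0.2 rad/s). The cup's handle may overhang the rim (x of scraper in the frame of steel_tray between -0.07 and 0.07 m and y of scraper in the frame of steel_tray between -0.085 and 0.085 m and z of each of scraper, measuring_cup, tall_jar in the frame of steel_tray below 0.009 m and angle between each of scraper, measuring_cup, tall_jar, biscuit_cutter, squat_jar's own z axis and vertical below 0.1 rad and linear speed of each of scraper, measuring_cup, tall_jar, biscuit_cutter, squat_jar below 0.02 m/s and angular speed of each of scraper, measuring_cup, tall_jar, biscuit_cutter, squat_jar below 0.2 rad/s and x of measuring_cup in the frame of steel_tray between -0.053 and 0.053 m and y of measuring_cup in the frame of steel_tray between -0.104 and 0.104 m and x of tall_jar in the frame of steel_tray between -0.058 and 0.058 m and y of tall_jar in the frame of steel_tray between -0.109 and 0.109 m and x of biscuit_cutter in the frame of plastic_tub between -0.034 and 0.034 m and y of biscuit_cutter in the frame of plastic_tub between -0.064 and 0.064 m and z of each of biscuit_cutter, squat_jar in the frame of plastic_tub below 0.01 m and x of squat_jar in the frame of plastic_tub between -0.034 and 0.034 m and y of squat_jar in the frame of plastic_tub between -0.064 and 0.064 m); the robot touches nothing.
It fails at once if the blender base is shifted more than 15 mm or tipped (distance of blender_base from where it was at the start of the episode above 0.015 m or angle between blender_base's own z axis and vertical above 0.2 rad).
It fails at once if the glass jug is shifted more than 15 mm or tipped (distance of glass_jug from where it was at the start of the episode above 0.015 m or angle between glass_jug's own z axis and vertical above 0.2 rad).
It fails at once if the lidded tub is shifted more than 15 mm or tipped (distance of lidded_tub from where it was at the start of the episode above 0.015 m or angle between lidded_tub's own z axis and vertical above 0.2 rad).
It fails at once if a thing is dropped or thrown (moves faster than 0.7 m/s while out of the fingers, as after a fall of 25 mm or more) ((linear speed of scraper above 0.7 m/s and contact force between scraper and the fingers below 0.05 N) or (linear speed of measuring_cup above 0.7 m/s and contact force between measuring_cup and the fingers below 0.05 N) or (linear speed of tall_jar above 0.7 m/s and contact force between tall_jar and the fingers below 0.05 N) or (linear speed of squat_jar above 0.7 m/s and contact force between squat_jar and the fingers below 0.05 N) or (linear speed of biscuit_cutter above 0.7 m/s and contact force between biscuit_cutter and the fingers below 0.05 N)).
It also fails if it takes over 131 s, if anything falls off the work surface, if the arm or the gripper's body presses on something with over 40 N, if the wrist force passes 120 N, or if a joint passes its speed limit or range.

## Working session

There is one attempt and no reset: what is moved stays moved. The work goes in short steps, Python scripts to look and compute and a tool call to move; the robot and the scene stay as the last step left them, time stands still between calls to the robot, and variables do not carry over. Pictures are saved under pics/ and viewed, and the job is handed in when it is done.

Besides the shell and the picture viewer there is one more tool, called after ">>>" by a JSON object that holds its "fn" and its "kwargs", one argument or row to a line. carry_out: Moves the arm, as the interface text tells. Its arguments: {"type":"object","properties":{"steps":{"type":"array","items":{"type":"object","properties":{"xyz":{"type":"array","items":{"type":"number"}},"rot":{"type":"array","items":{"type":"number"}}}}},"grip":{"type":"number"},"force":{"type":"number"}},"required":["steps"]}

```bash
ls; mkdir -p pics; python3 - <<'E'
from plant import *
import cv2
print(read_state())
for n in ["side","top","wrist"]:
    print(n,calibration(n)); cv2.imwrite(f"pics/{n}0.png",read_camera(n)[:,:,::-1])
import plant; print([x for x in dir(plant) if x[0]!='_'])
E
```

```text
pics
{'t': 0.0, 'q': array([ 1.18957613e+00,  1.31145089e-01,  1.48925494e+00, -4.83945598e-06,
        1.52302592e+00, -8.54190971e-02]), 'dq': array([-0.00099142,  0.00050637,  0.00048185,  0.00109746,  0.00096478,
        0.00032002]), 'joint_torque': array([-5.71823803e-04, -5.59841931e+01, -4.91760314e+01,  7.68352021e-02,
        3.51011159e-02, -1.15169587e-04]), 'tool_pos': array([0.17469393, 0.57344236, 0.23461041]), 'orientation': array([ 2.52376815e+00,  1.86925830e+00, -2.44717582e-03]), 'force': array([ 0.44437787, -0.31890148, -0.14333316]), 'wrist_torque': array([-0.03423414, -0.03487688, -0.01689921]), 'opening': 0.09287657717646908}
side {'fov_y': 42.06469563982006, 'cx': 330.45654086629565, 'cy': 241.18630017918068, 'xyz': array([ 0.28885534, -0.79383864,  1.09818139]), 'attitude': array([-2.43002803,  0.39814713, -0.16293844])}
top {'fov_y': 52.41037845643742, 'cx': 309.5896140823731, 'cy': 244.301897051435, 'xyz': array([ 4.40846960e-01, -4.28504319e-04,  1.36406323e+00]), 'attitude': array([-2.14859262,  2.17680058, -0.10368803])}
wrist {'fov_y': 61.81460402163114, 'cx': 316.4137448611129, 'cy': 235.31941537879936, 'xyz': array([0.09498457, 0.59897248, 0.38357584]), 'attitude': array([2.31997881, 1.71675045, 0.26028597])}
['IKError', 'calibration', 'close_job', 'nose_length', 'read_camera', 'read_state']
```

View pics/top0.png

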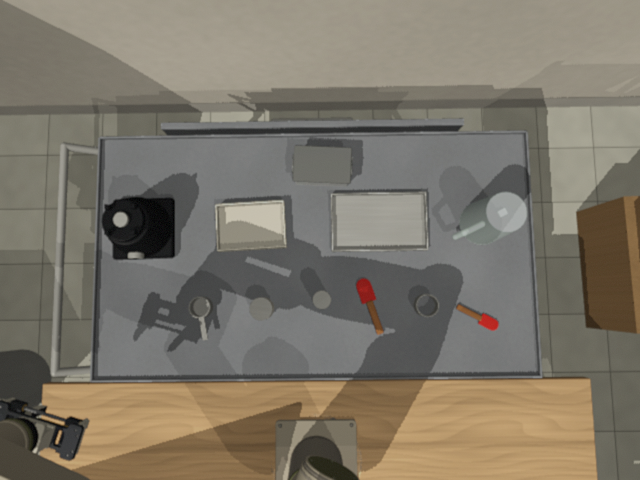

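View pics/side0.png

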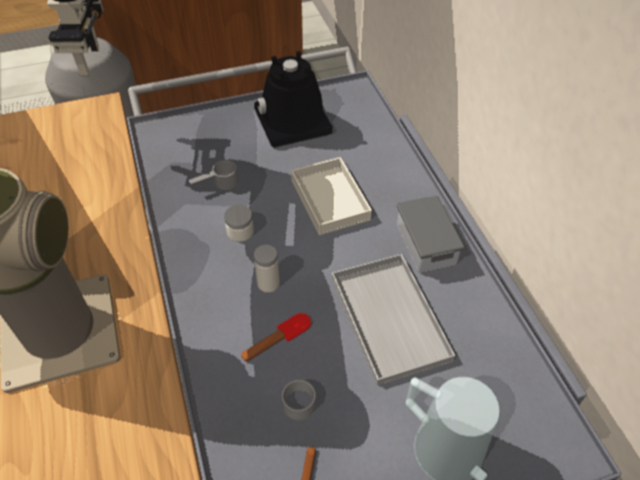

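View pics/wrist0.png

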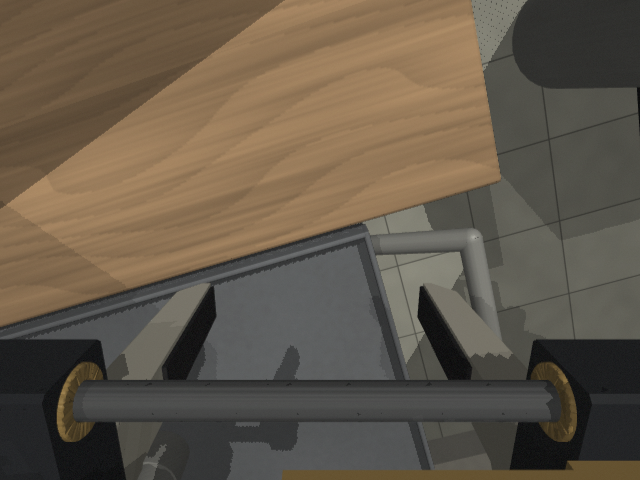

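```bash
python3 -c "
from plant import *
print(nose_length)"
```

```text
0.017
```

```bash
cat > h.py <<'E'
from plant import *
import numpy as np, cv2
from scipy.spatial.transform import Rotation as R
def K(c): 
    f=240/np.tan(np.radians(c['fov_y'])/2); return f,c['cx'],c['cy']
def ray(c,u,v):
    f,cx,cy=K(c); d=R.from_rotvec(c['attitude']).apply([(u-cx)/f,(v-cy)/f,1]); return np.array(c['xyz']),d/np.linalg.norm(d)
def plane(c,u,v,z):
    o,d=ray(c,u,v); return o+d*(z-o[2])/d[2]
def tri(obs):
    A=np.zeros((3,3));b=np.zeros(3)
    for c,u,v in obs:
        o,d=ray(c,u,v);P=np.eye(3)-np.outer(d,d);A+=P;b+=P@o
    x=np.linalg.solve(A,b)
    return x,[np.linalg.norm((np.eye(3)-np.outer(d,d))@(x-o))*1000 for o,d in [ray(*q) for q in obs]]
def proj(c,p):
    f,cx,cy=K(c); q=R.from_rotvec(c['attitude']).inv().apply(np.array(p)-c['xyz']); return q[...,0]/q[...,2]*f+cx,q[...,1]/q[...,2]*f+cy
E
python3 - <<'E'
import cv2
t=cv2.imread('pics/top0.png');s=cv2.imread('pics/side0.png')
def crop(im,x,y,w,h,k,n):
    cv2.imwrite(n,cv2.resize(im[y:y+h,x:x+w],None,fx=k,fy=k,interpolation=cv2.INTER_CUBIC))
crop(t,180,180,260,170,3,'pics/tc.png')
crop(s,180,140,290,250,2.4,'pics/sc.png')
E
```

```text
(no output)
```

View pics/tc.png

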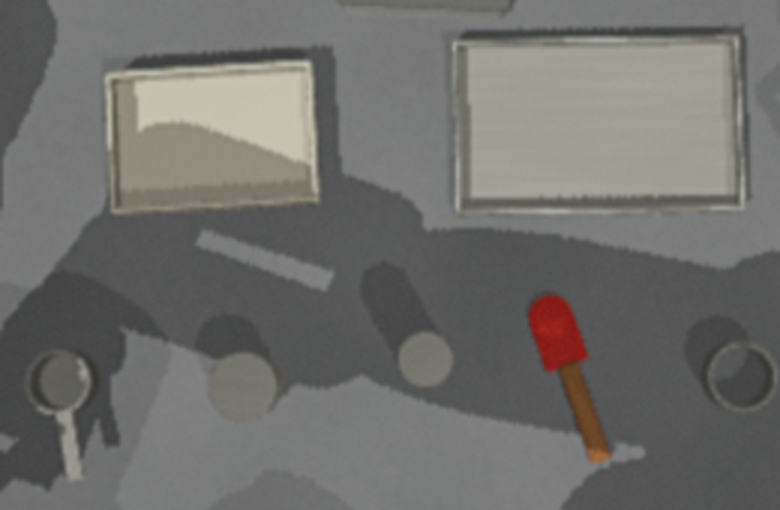

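View pics/sc.png

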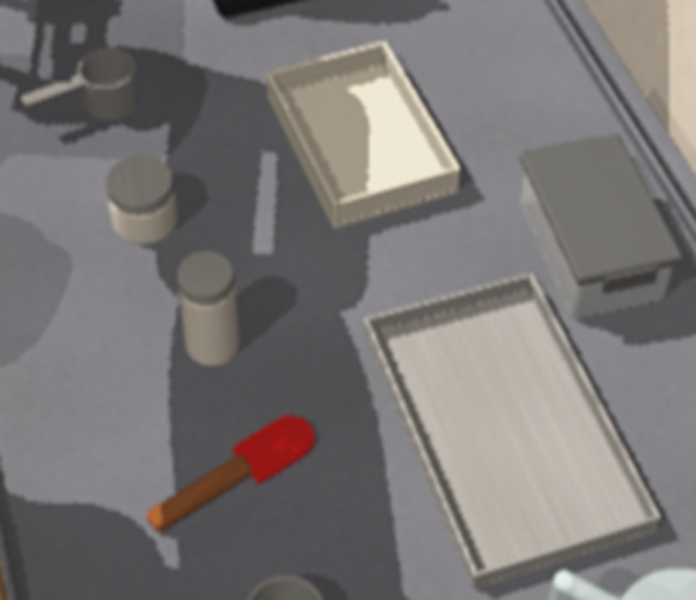

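```bash
cat > m1.py <<'E'
from h import *
T=calibration('top');S=calibration('side')
tc=lambda u,v:(T,180+(u+.5)/3-.5,180+(v+.5)/3-.5)
sc=lambda u,v:(S,180+(u+.5)/2.4-.5,140+(v+.5)/2.4-.5)
pts={'tray+x+y':((453,40),(531,276)),'tray+x-y':((741,34),(660,518)),'tray-x-y':((746,211),(476,577)),'tray-x+y':((457,213),(367,320)),
'tub+x+y':((107,73),(386,43)),'tub+x-y':((312,62),(458,172)),'tub-x-y':((318,199),(336,208)),'tub-x+y':((112,212),(268,76)),
'squatlid':((243,387),(140,184)),'talllid':((426,359),(206,275)),'mark1':((200,238),(268,152)),'mark2':((330,283),(263,253)),
'scrhandleend':((600,460),(156,518)),'scr tip':((546,294),(308,424)),'cuprim':((60,381),(108,68))}
for k,(a,b) in pts.items():
    x,r=tri([tc(*a),sc(*b)]);print(k,x.round(4),np.round(r,1))
E
python3 m1.py
```

```text
tray+x+y [ 0.726  -0.0491  0.0202] [0.7 0.7]
tray+x-y [ 0.7256 -0.3156  0.0274] [1.4 1.4]
tray-x-y [ 0.5635 -0.3153  0.0248] [1.2 1.2]
tray-x+y [ 0.5651 -0.0503  0.022 ] [0.7 0.7]
tub+x+y [0.6977 0.2717 0.0325] [0.1 0.1]
tub+x-y [0.7047 0.0821 0.0314] [0.9 0.9]
tub-x-y [0.5786 0.0773 0.0292] [0.3 0.3]
tub-x+y [0.5689 0.2668 0.0286] [0. 0.]
squatlid [0.4087 0.1442 0.0512] [0.1 0.1]
talllid [ 0.4317 -0.0185  0.1018] [0. 0.]
mark1 [0.5454 0.1896 0.0026] [0.5 0.5]
mark2 [0.503  0.0683 0.0017] [0.7 0.7]
scrhandleend [ 0.339  -0.1772  0.0103] [1.4 1.4]
scr tip [ 0.4872 -0.131   0.0102] [2.1 2.1]
cuprim [0.4156 0.3086 0.0472] [0.2 0.2]
```

```bash
cat >> h.py <<'E'
def tool():
    s=read_state(); M=R.from_rotvec(s['orientation']).as_matrix()
    print('t',round(s['t'],2),'pos',np.round(s['tool_pos'],4),'jawyaw',round(np.degrees(np.arctan2(M[1,0],M[0,0])),2),'z',M[:,2].round(3),'F',np.round(s['force'],1),'op',round(s['opening'],4),'q',np.round(s['q'],2))
    return s
E
python3 - <<'E'
from h import *
tool()
T=calibration('top')
for n,u,v,z in [('lid -x edge',322,182,.07),('lidL',291,178,.07),('lidR',352,182,.07),('blend R',174,230,0.01),('jughandle',436,212,.1),('jugtop',507,211,.185),('cutter',180+742/3,180+377/3,.04),('cup handle end',180+75/3,180+478/3,.041),('cuprim',180+60/3,180+381/3,.045),('scr2',460,306,0.01),('scr2b',497,325,.01),('scrjoint',180+568/3,180+366/3,.012)]: print(n,plane(T,u,v,z).round(4))
E
```

```text
t 0.15 pos [0.1747 0.5736 0.2348] jawyaw 73.05 z [-0.001 -0.001 -1.   ] F [-1.1 -0.6  0.6] op 0.0932 q [ 1.19  0.13  1.49  0.    1.52 -0.09]
lid -x edge [ 0.7468 -0.0246  0.07  ]
lidL [0.759  0.0592 0.07  ]
lidR [ 0.7455 -0.1056  0.07  ]
blend R [0.6297 0.392  0.01  ]
jughandle [ 0.6552 -0.3212  0.1   ]
jugtop [ 0.6407 -0.4724  0.185 ]
cutter [ 0.4108 -0.303   0.04  ]
cup handle end [0.3287 0.2948 0.041 ]
cuprim [0.4149 0.3082 0.045 ]
scr2 [ 0.4081 -0.3994  0.01  ]
scr2b [ 0.3554 -0.4979  0.01  ]
scrjoint [ 0.4221 -0.1507  0.012 ]
```

>>> {"fn": "carry_out", "kwargs": {
  "steps": [
    {"xyz": [27.5, -37.4, 0], "rot": [0, 0, -80]},
    {"xyz": [27.5, -37.4, 0], "rot": [0, 0, -80]},
    {"xyz": [27.5, -37.4, 0], "rot": [0, 0, -80]},
    {"xyz": [27.5, -37.4, 0], "rot": [0, 0, -80]},
    {"xyz": [27.5, -37.4, 0], "rot": [0, 0, -80]},
    {"xyz": [27.5, -37.4, 0], "rot": [0, 0, -80]},
    {"xyz": [27.5, -37.4, 0], "rot": [0, 0, -80]},
    {"xyz": [27.5, -37.4, 0], "rot": [0, 0, -80]},
    {"xyz": [27.5, -37.4, 0], "rot": [0, 0, -80]},
    {"xyz": [27.5, -37.4, 0], "rot": [0, 0, -80]}
  ],
  "grip": 1
}}

```text
t: 1.15
tool_pos: [0.4518, 0.1962, 0.2355]
orientation: [3.134, -0.205, 0.001]
force: [0.6, 0.2, -0.2]
opening: 0.093
```

>>> {"fn": "carry_out", "kwargs": {
  "steps": [
    {"xyz": [-3.7, -35.3, -1.6], "rot": [0, 0, -65.7]},
    {"xyz": [-3.7, -35.3, -1.6], "rot": [0, 0, -65.7]},
    {"xyz": [-3.7, -35.3, -1.6], "rot": [0, 0, -65.7]},
    {"xyz": [-3.7, -35.3, -1.6], "rot": [0, 0, -65.7]},
    {"xyz": [-3.7, -35.3, -1.6], "rot": [0, 0, -65.7]},
    {"xyz": [-3.7, -35.3, -1.6], "rot": [0, 0, -65.7]},
    {"xyz": [-3.7, -35.3, -1.6], "rot": [0, 0, -65.7]},
    {"xyz": [-3.7, -35.3, -1.6], "rot": [0, 0, -65.7]},
    {"xyz": [-3.7, -35.3, -1.6], "rot": [0, 0, -65.7]},
    {"xyz": [-3.7, -35.3, -1.6], "rot": [0, 0, -65.7]}
  ]
}}

```text
t: 2.15
tool_pos: [0.4129, -0.1523, 0.2195]
orientation: [-2.534, 1.856, 0.001]
force: [0.2, 0.8, -0.5]
opening: 0.0932
```

```bash
python3 - <<'E'
from h import *
tool()
c=calibration('wrist'); im=read_camera('wrist'); cv2.imwrite('pics/w1.png',im[:,:,::-1])
import pickle; pickle.dump(c,open('w1.pkl','wb')); print(c['xyz'],c['attitude'])
cv2.imwrite('pics/t1.png',read_camera('top')[:,:,::-1])
E
```

```text
t 2.15 pos [ 0.4129 -0.1523  0.2195] jawyaw -72.44 z [-0.     0.001 -1.   ] F [ 0.2  0.8 -0.5] op 0.0932 q [-0.47 -0.31  1.93  0.    1.52  0.79]
[ 0.49241633 -0.12631371  0.3683066 ] [ 2.32836605 -1.70717663 -0.26080041]
```

View pics/w1.png

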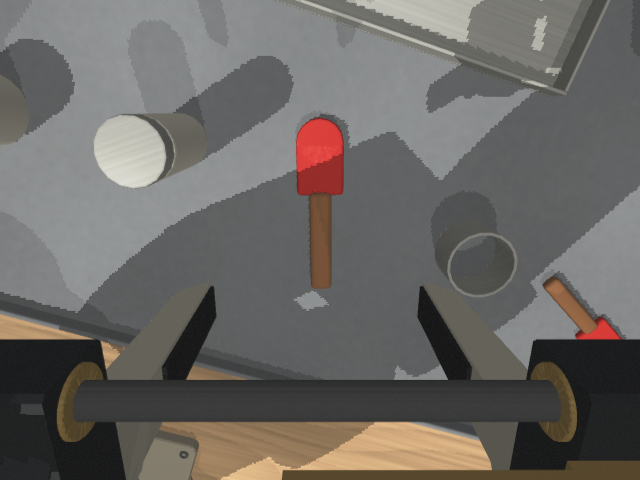

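```bash
python3 - <<'E'
from h import *
import pickle
c=pickle.load(open('w1.pkl','rb'))
for n,u,v,z in [('tip',320,118,.005),('joint',320,194,.010),('jointh',320.5,196,.014),('end',321,287.5,.007),('talllid',130,151,.105),('cutter',482,265,.04),('tub-',565,95,.025),('trayinner',565,94,.025)]: print(n,plane(c,u,v,z).round(4))
T=calibration('top');S=calibration('side')
print(tri([(c,130,151),(T,180+426.5/3-.5,180+359.5/3-.5),(S,265.4,254.3)]))
print(tri([(c,482,265),(T,180+742.5/3-.5,180+377.5/3-.5)]))
hsv=cv2.cvtColor(cv2.imread('pics/w1.png'),cv2.COLOR_BGR2HSV)
m=((hsv[...,1]>120)&((hsv[...,0]<20)|(hsv[...,0]>170))).astype(np.uint8); m[320:]=0;m[:,400:]=0
ys,xs=np.nonzero(m);print(xs.min(),xs.max(),ys.min(),ys.max())
for y in (150,180,210,250,280): print(y,np.nonzero(m[y])[0][[0,-1]])
E
```

```text
tip [ 0.4873 -0.1309  0.005 ]
joint [ 0.4243 -0.1509  0.01  ]
jointh [ 0.4234 -0.1516  0.014 ]
end [ 0.3351 -0.1803  0.007 ]
talllid [ 0.4323 -0.0188  0.105 ]
cutter [ 0.4125 -0.3036  0.04  ]
tub- [ 0.5641 -0.3141  0.025 ]
trayinner [ 0.5648 -0.3137  0.025 ]
(array([ 0.43158441, -0.0181533 ,  0.10202012]), [np.float64(0.5562327452906026), np.float64(0.31723396654186126), np.float64(0.3482286974643587)])
(array([ 0.41231533, -0.30225712,  0.0415882 ]), [np.float64(0.7199599393650118), np.float64(0.7199599393648787)])
296 343 118 287
150 [296 342]
180 [297 342]
210 [310 330]
250 [311 330]
280 [311 330]
```

>>> {"fn": "carry_out", "kwargs": {
  "steps": [
    {"xyz": [0.1, -0.2, -5]},
    {"xyz": [0.1, -0.2, -10]},
    {"xyz": [0.1, -0.2, -14]},
    {"xyz": [0.1, -0.2, -17]},
    {"xyz": [0.1, -0.2, -18.5]},
    {"xyz": [0.1, -0.2, -19.5]},
    {"xyz": [0.1, -0.2, -19.9]},
    {"xyz": [0.1, -0.2, -19.9]},
    {"xyz": [0.1, -0.2, -19.9]}
  ]
}}

```text
validation failed for argument at $.st...
```

```bash
python3 - <<'E'
from h import *
tool()
cv2.imwrite('pics/w2.png',read_camera('wrist')[:,:,::-1])
cv2.imwrite('pics/s2.png',cv2.resize(read_camera('side')[240:480,150:470],None,fx=2,fy=2)[:,:,::-1])
E
```

```text
t 2.25 pos [ 0.4132 -0.1518  0.2196] jawyaw -72.39 z [ 0.  0. -1.] F [-0.6 -0.5 -1.2] op 0.0931 q [-0.47 -0.31  1.93  0.    1.52  0.79]
```

View pics/w2.png

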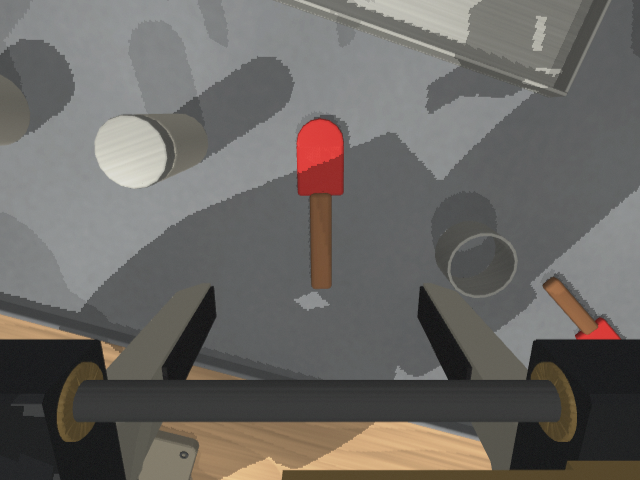

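Both fields are required in each row; the picture is as before (scraper at column 320).

>>> {"fn": "carry_out", "kwargs": {
  "steps": [
    {"xyz": [0.1, -0.2, -5], "rot": [0, 0, 0]},
    {"xyz": [0.1, -0.2, -10], "rot": [0, 0, 0]},
    {"xyz": [0.1, -0.2, -14], "rot": [0, 0, 0]},
    {"xyz": [0.1, -0.2, -17], "rot": [0, 0, 0]},
    {"xyz": [0.1, -0.2, -18.5], "rot": [0, 0, 0]},
    {"xyz": [0.1, -0.2, -19.5], "rot": [0, 0, 0]},
    {"xyz": [0.1, -0.2, -19.9], "rot": [0, 0, 0]},
    {"xyz": [0.1, -0.2, -19.9], "rot": [0, 0, 0]},
    {"xyz": [0.1, -0.2, -19.9], "rot": [0, 0, 0]}
  ]
}}

```text
t: 3.25
tool_pos: [0.4148, -0.1553, 0.0217]
orientation: [-2.531, 1.86, -0.003]
force: [-0.4, -0.6, -0.0]
opening: 0.093
```

```bash
python3 - <<'E'
from h import *
tool()
cv2.imwrite('pics/w2b.png',read_camera('wrist')[:,:,::-1])
E
```

```text
t 3.25 pos [ 0.4148 -0.1553  0.0217] jawyaw -72.62 z [ 0.002 -0.001 -1.   ] F [-0.4 -0.6 -0. ] op 0.093 q [-0.47 -0.07  2.11  0.    1.1   0.79]
```

View pics/w2b.png

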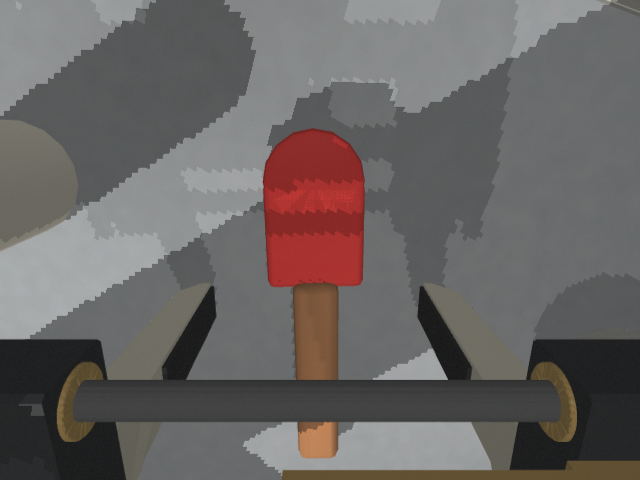

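>>> {"fn": "carry_out", "kwargs": {
  "steps": [
    {"xyz": [-0.1, 0.1, -0.2], "rot": [0, 0, 0]},
    {"xyz": [-0.1, 0.1, -0.2], "rot": [0, 0, 0]}
  ]
}}

```text
t: 3.5
tool_pos: [0.413, -0.1541, 0.0189]
orientation: [-2.531, 1.861, -0.001]
force: [0.1, 0.0, -0.1]
opening: 0.0929
```

>>> {"fn": "carry_out", "kwargs": {
  "steps": [
    {"xyz": [0, 0, 0], "rot": [0, 0, 0]},
    {"xyz": [0, 0, 0], "rot": [0, 0, 0]},
    {"xyz": [0, 0, 0], "rot": [0, 0, 0]},
    {"xyz": [0, 0, 0], "rot": [0, 0, 0]},
    {"xyz": [0, 0, 0], "rot": [0, 0, 0]},
    {"xyz": [0, 0, 0], "rot": [0, 0, 0]},
    {"xyz": [0, 0, 0], "rot": [0, 0, 0]},
    {"xyz": [0, 0, 0], "rot": [0, 0, 0]}
  ],
  "grip": 0.1,
  "force": 20
}}

```text
t: 4.3
tool_pos: [0.4129, -0.154, 0.0186]
orientation: [2.531, -1.861, -0.0]
force: [-0.6, -0.5, -0.7]
opening: 0.0334
```

```bash
python3 - <<'E'
from h import *
tool()
cv2.imwrite('pics/w3.png',read_camera('wrist')[:,:,::-1])
E
```

```text
t 4.3 pos [ 0.4129 -0.154   0.0186] jawyaw -72.65 z [-0.  0. -1.] F [-0.6 -0.5 -0.7] op 0.0334 q [-0.47 -0.07  2.12  0.    1.1   0.79]
```

View pics/w3.png

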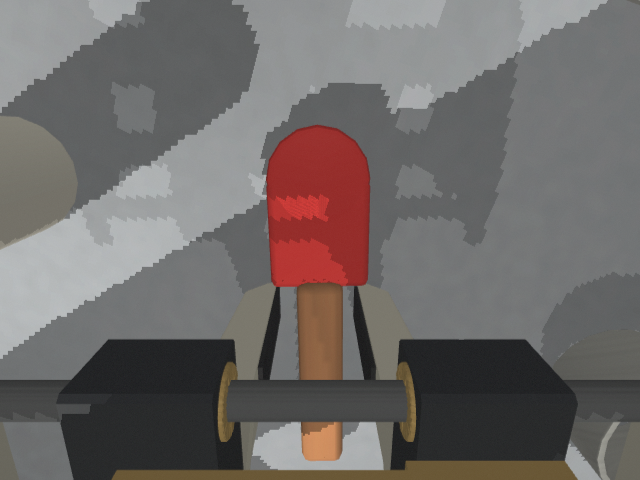

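>>> {"fn": "carry_out", "kwargs": {
  "steps": [
    {"xyz": [0, 0, 0], "rot": [0, 0, 0]},
    {"xyz": [0, 0, 0], "rot": [0, 0, 0]},
    {"xyz": [0, 0, 0], "rot": [0, 0, 0]},
    {"xyz": [0, 0, 0], "rot": [0, 0, 0]}
  ],
  "grip": 0.0,
  "force": 20
}}

```text
t: 4.75
tool_pos: [0.4129, -0.1541, 0.0186]
orientation: [-2.531, 1.861, -0.0]
force: [0.6, 0.9, -0.4]
opening: 0.0196
```

>>> {"fn": "carry_out", "kwargs": {
  "steps": [
    {"xyz": [0, 0, 1], "rot": [0, 0, 0]},
    {"xyz": [0, 0, 3], "rot": [0, 0, 0]},
    {"xyz": [0, 0, 5], "rot": [0, 0, 0]},
    {"xyz": [0, 0, 7], "rot": [0, 0, 0]},
    {"xyz": [0, 0, 8], "rot": [0, 0, 0]},
    {"xyz": [0, 0, 8], "rot": [0, 0, 0]}
  ]
}}

```text
t: 5.35
tool_pos: [0.4141, -0.1547, 0.1006]
orientation: [-2.531, 1.86, -0.006]
force: [0.6, 0.4, -1.2]
opening: 0.0201
```

```bash
python3 - <<'E'
from h import *
tool()
cv2.imwrite('pics/w4.png',read_camera('wrist')[:,:,::-1])
cv2.imwrite('pics/s4.png',read_camera('side')[:,:,::-1])
E
```

```text
t 5.35 pos [ 0.4141 -0.1547  0.1006] jawyaw -72.65 z [ 0.003 -0.002 -1.   ] F [ 0.6  0.4 -1.2] op 0.0201 q [-0.47 -0.2   2.07  0.    1.27  0.79]
```

View pics/w4.png

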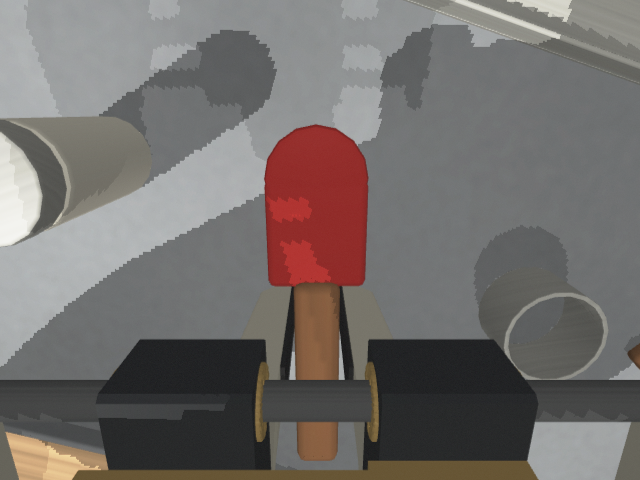

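View pics/s4.png

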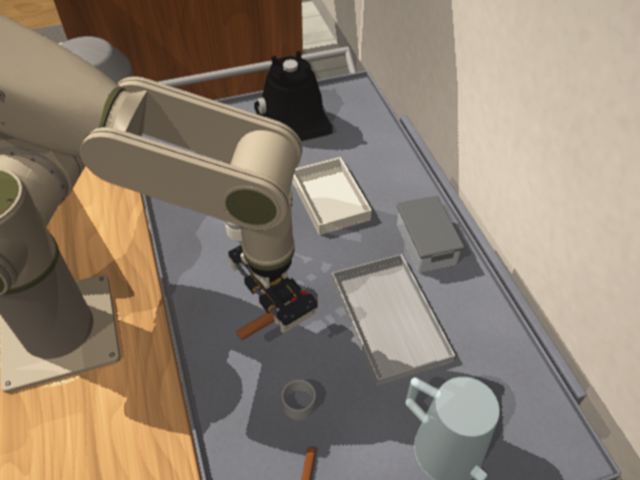

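>>> {"fn": "carry_out", "kwargs": {
  "steps": [
    {"xyz": [2, -0.3, 0], "rot": [0, 0, 8]},
    {"xyz": [4, -0.6, 0], "rot": [0, 0, 16]},
    {"xyz": [7, -0.9, 0], "rot": [0, 0, 24]},
    {"xyz": [9, -1.2, 0], "rot": [0, 0, 32]},
    {"xyz": [11, -1.5, 0], "rot": [0, 0, 40]},
    {"xyz": [13, -1.8, 0], "rot": [0, 0, 48]},
    {"xyz": [15, -2.1, 0], "rot": [0, 0, 56]},
    {"xyz": [17, -2.4, 0], "rot": [0, 0, 64]},
    {"xyz": [19.6, -2.7, 0], "rot": [0, 0, 72.2]},
    {"xyz": [19.6, -2.7, 0], "rot": [0, 0, 72.2]}
  ]
}}

```text
t: 6.45
tool_pos: [0.6099, -0.1809, 0.0964]
orientation: [-3.141, 0.005, 0.002]
force: [0.2, 0.2, -1.1]
opening: 0.0203
```

>>> {"fn": "carry_out", "kwargs": {
  "steps": [
    {"xyz": [0, 0, -2], "rot": [0, 0, 0]},
    {"xyz": [0, 0, -4], "rot": [0, 0, 0]},
    {"xyz": [0, 0, -5], "rot": [0, 0, 0]},
    {"xyz": [0, 0, -5], "rot": [0, 0, 0]}
  ]
}}

```text
t: 6.85
tool_pos: [0.6063, -0.1802, 0.0456]
orientation: [-3.14, 0.014, 0.008]
force: [-0.0, -0.3, -0.5]
opening: 0.0193
```

```bash
python3 - <<'E'
from h import *
tool()
import pickle
c=calibration('wrist');pickle.dump(c,open('w5.pkl','wb'))
cv2.imwrite('pics/w5.png',read_camera('wrist')[:,:,::-1])
E
```

```text
t 6.85 pos [ 0.6063 -0.1802  0.0456] jawyaw -0.53 z [-0.005  0.002 -1.   ] F [-0.  -0.3 -0.5] op 0.0193 q [-0.37  0.38  1.55 -0.    1.21 -0.36]
```

View pics/w5.png

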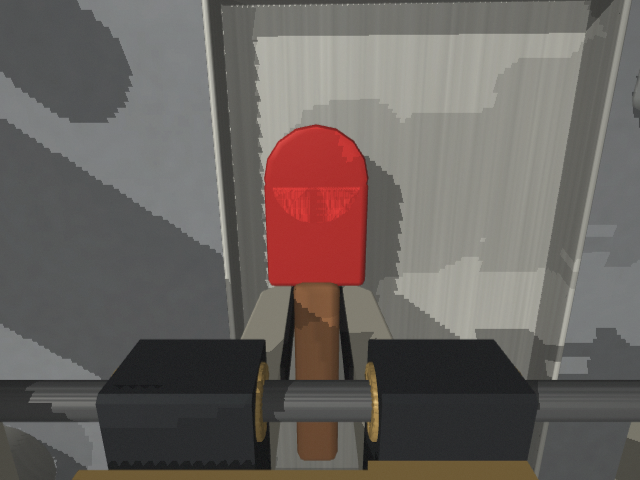

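```bash
python3 - <<'E'
from h import *
import pickle
tool()
c=pickle.load(open('w5.pkl','rb'))
for n,u,v,z in [('L outer',206,40,.025),('L outer low',224,250,.025),('R outer',628,10,.025),('R inner floor',584,35,.003),('Linner floor',236,200,.003),('tip',317,126,.027)]: print(n,plane(c,u,v,z).round(4))
print(proj(c,[0.606,-0.18,0.028]))
E
```

```text
t 6.9 pos [ 0.6074 -0.1806  0.0473] jawyaw -0.51 z [-0.003  0.001 -1.   ] F [-0.1  0.3  0.7] op 0.0201 q [-0.37  0.38  1.55 -0.    1.21 -0.36]
L outer [ 0.5647 -0.0695  0.025 ]
L outer low [ 0.565  -0.1552  0.025 ]
R outer [ 0.7245 -0.061   0.025 ]
R inner floor [ 0.7228 -0.0659  0.003 ]
Linner floor [ 0.5673 -0.1371  0.003 ]
tip [ 0.6072 -0.1019  0.027 ]
(np.float64(316.05068695398995), np.float64(302.48656119467927))
```

>>> {"fn": "carry_out", "kwargs": {
  "steps": [
    {"xyz": [0.1, 0, -1.2], "rot": [0, 0, 0.5]},
    {"xyz": [0.1, 0, -2], "rot": [0, 0, 0.5]},
    {"xyz": [0.1, 0, -2.5], "rot": [0, 0, 0.5]},
    {"xyz": [0.1, 0, -2.7], "rot": [0, 0, 0.5]},
    {"xyz": [0.1, 0, -2.7], "rot": [0, 0, 0.5]},
    {"xyz": [0.1, 0, -2.7], "rot": [0, 0, 0.5]}
  ]
}}

```text
t: 7.5
tool_pos: [0.6101, -0.1811, 0.0217]
orientation: [3.141, 0.001, 0.001]
force: [-0.8, -0.1, -0.5]
opening: 0.0194
```

>>> {"fn": "carry_out", "kwargs": {
  "steps": [
    {"xyz": [0, 0, 0], "rot": [0, 0, 0]},
    {"xyz": [0, 0, 0], "rot": [0, 0, 0]}
  ],
  "grip": 0.33
}}

```text
t: 7.7
tool_pos: [0.61, -0.1811, 0.0217]
orientation: [3.141, 0.001, 0.0]
force: [-0.0, -0.4, -0.2]
opening: 0.0294
```

```bash
python3 - <<'E'
from h import *
tool()
cv2.imwrite('pics/w6.png',read_camera('wrist')[:,:,::-1])
E
```

```text
t 7.7 pos [ 0.61   -0.1811  0.0217] jawyaw 0.05 z [ 0. -0. -1.] F [-0.  -0.4 -0.2] op 0.0294 q [-0.37  0.42  1.56 -0.    1.17 -0.37]
```

View pics/w6.png

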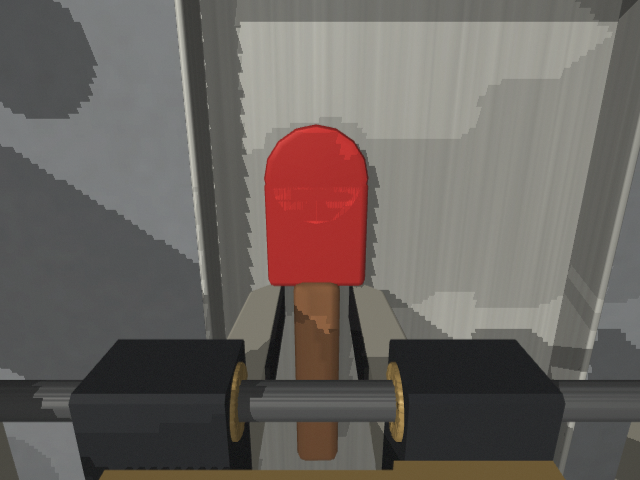

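>>> {"fn": "carry_out", "kwargs": {
  "steps": [
    {"xyz": [0, 0, 1], "rot": [0, 0, 0]},
    {"xyz": [0, 0, 5], "rot": [0, 0, 0]},
    {"xyz": [0, 0, 10], "rot": [0, 0, 8]},
    {"xyz": [-1, 4, 13.8], "rot": [0, 0, 16]},
    {"xyz": [-3, 8.5, 13.8], "rot": [0, 0, 24]},
    {"xyz": [-5, 13, 13.8], "rot": [0, 0, 32]},
    {"xyz": [-7, 17.5, 13.8], "rot": [0, 0, 40]},
    {"xyz": [-9, 22, 13.8], "rot": [0, 0, 48]},
    {"xyz": [-11, 26.5, 13.8], "rot": [0, 0, 56]},
    {"xyz": [-13, 31, 13.8], "rot": [0, 0, 64]}
  ],
  "grip": 1
}}

```text
t: 8.75
tool_pos: [0.479, 0.1306, 0.1608]
orientation: [2.658, 1.673, 0.002]
force: [0.5, 0.9, -0.9]
opening: 0.093
```

>>> {"fn": "carry_out", "kwargs": {
  "steps": [
    {"xyz": [-6.4, 17.9, 2], "rot": [0, 0, 34.8]},
    {"xyz": [-6.4, 17.9, 2], "rot": [0, 0, 34.8]},
    {"xyz": [-6.4, 17.9, 2], "rot": [0, 0, 34.8]},
    {"xyz": [-6.4, 17.9, 2], "rot": [0, 0, 34.8]},
    {"xyz": [-6.4, 17.9, 2], "rot": [0, 0, 34.8]},
    {"xyz": [-6.4, 17.9, 2], "rot": [0, 0, 34.8]},
    {"xyz": [-6.4, 17.9, 2], "rot": [0, 0, 34.8]}
  ]
}}

```text
t: 9.45
tool_pos: [0.4163, 0.307, 0.1798]
orientation: [2.046, 2.383, -0.0]
force: [0.2, 0.1, -0.9]
opening: 0.0929
```

```bash
python3 - <<'E'
from h import *
tool()
import pickle
c=calibration('wrist');pickle.dump(c,open('w7.pkl','wb'))
cv2.imwrite('pics/w7.png',read_camera('wrist')[:,:,::-1])
E
```

```text
t 9.45 pos [0.4163 0.307  0.1798] jawyaw 98.72 z [ 0. -0. -1.] F [ 0.2  0.1 -0.9] op 0.0929 q [ 0.54 -0.06  1.79 -0.    1.42 -1.19]
```

View pics/w7.png

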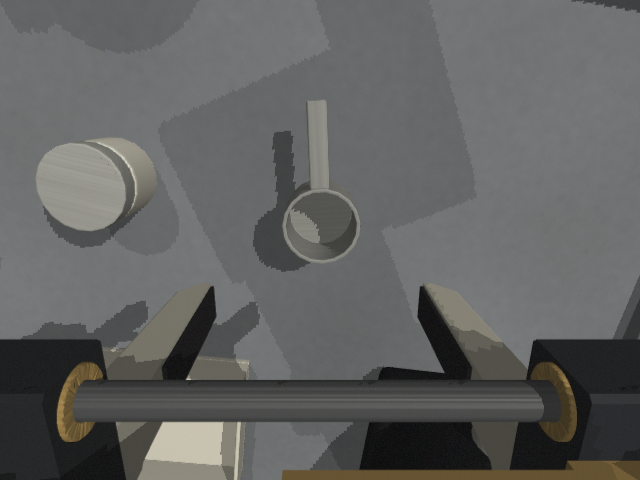

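```bash
python3 - <<'E'
from h import *
import pickle
c=pickle.load(open('w7.pkl','rb'))
print('cup',plane(c,321.3,226.3,.045).round(4));
for u,v in((284,226),(360,226)): print(plane(c,u,v,.045).round(4))
a=plane(c,316.5,100,.043);b=plane(c,320,187,.043);d=a-b;print('handle',a,np.degrees(np.arctan2(d[1],d[0])))
T=calibration('top')
print(tri([(c,321.3,226.3),(T,199.7,306.7)]))
print('squat',tri([(c,82,186.5),(T,260.7,308.7)]),plane(c,82,186.5,.058))
E
```

```text
cup [0.414  0.3112 0.045 ]
[0.418 0.284 0.045]
[0.4095 0.3393 0.045 ]
handle [0.32742604 0.29438398 0.043     ] -168.90868786843433
(array([0.4157748 , 0.31112969, 0.03794883]), [np.float64(0.48483842679881317), np.float64(0.48483842679869915)])
squat (array([0.40818376, 0.14349163, 0.05525188]), [np.float64(0.428468076568405), np.float64(0.42846807656849795)]) [0.40704535 0.14485177 0.058     ]
```

>>> {"fn": "carry_out", "kwargs": {
  "steps": [
    {"xyz": [-0.2, 0.3, -4], "rot": [0, 0, 2.2]},
    {"xyz": [-0.2, 0.3, -8], "rot": [0, 0, 2.2]},
    {"xyz": [-0.2, 0.3, -11.5], "rot": [0, 0, 2.2]},
    {"xyz": [-0.2, 0.3, -13.5], "rot": [0, 0, 2.2]},
    {"xyz": [-0.2, 0.3, -14.7], "rot": [0, 0, 2.2]},
    {"xyz": [-0.2, 0.3, -14.7], "rot": [0, 0, 2.2]},
    {"xyz": [-0.2, 0.3, -14.7], "rot": [0, 0, 2.2]}
  ]
}}

```text
t: 10.2
tool_pos: [0.4148, 0.3108, 0.0336]
orientation: [1.999, 2.423, 0.002]
force: [0.6, 0.9, 0.1]
opening: 0.0927
```

>>> {"fn": "carry_out", "kwargs": {
  "steps": [
    {"xyz": [0, 0, 0], "rot": [0, 0, 0]},
    {"xyz": [0, 0, 0], "rot": [0, 0, 0]},
    {"xyz": [0, 0, 0], "rot": [0, 0, 0]},
    {"xyz": [0, 0, 0], "rot": [0, 0, 0]},
    {"xyz": [0, 0, 0], "rot": [0, 0, 0]},
    {"xyz": [0, 0, 0], "rot": [0, 0, 0]},
    {"xyz": [0, 0, 0], "rot": [0, 0, 0]}
  ],
  "grip": 0.3,
  "force": 20
}}

```text
t: 10.9
tool_pos: [0.414, 0.3111, 0.0329]
orientation: [1.997, 2.425, 0.0]
force: [0.1, -1.1, 4.3]
opening: 0.0589
```

```bash
python3 - <<'E'
from h import *
tool()
cv2.imwrite('pics/w8.png',read_camera('wrist')[:,:,::-1])
E
```

```text
t 10.9 pos [0.414  0.3111 0.0329] jawyaw 101.06 z [ 0.  0. -1.] F [ 0.1 -1.1  4.3] op 0.0589 q [ 0.55  0.11  1.9   0.    1.13 -1.22]
```

View pics/w8.png

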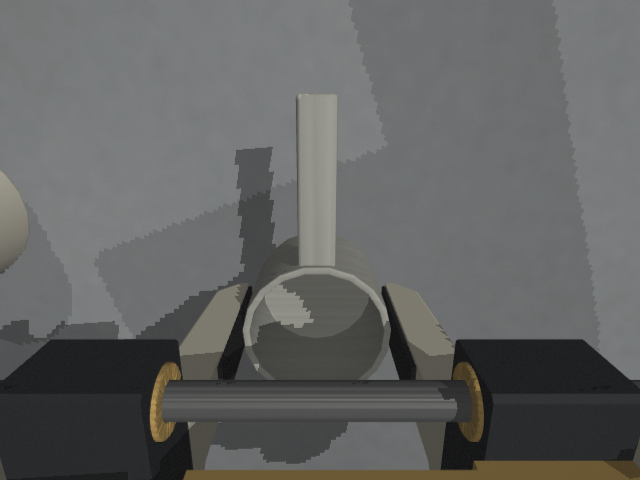

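>>> {"fn": "carry_out", "kwargs": {
  "steps": [
    {"xyz": [0, 0, 0], "rot": [0, 0, 0]},
    {"xyz": [0, 0, 0.5], "rot": [0, 0, 0]},
    {"xyz": [0, 0, 3], "rot": [0, 0, 0]},
    {"xyz": [0, 0, 7], "rot": [0, 0, 0]},
    {"xyz": [0, 0, 11], "rot": [0, 0, 0]},
    {"xyz": [0, 0, 13], "rot": [0, 0, 0]},
    {"xyz": [0, 0, 13], "rot": [0, 0, 0]}
  ]
}}

```text
t: 11.65
tool_pos: [0.4159, 0.3122, 0.1666]
orientation: [1.996, 2.423, 0.01]
force: [0.8, 0.9, -1.3]
opening: 0.0588
```

>>> {"fn": "carry_out", "kwargs": {
  "steps": [
    {"xyz": [2, -3, 0], "rot": [0, 0, -8.3]},
    {"xyz": [4, -7, 0], "rot": [0, 0, -16.6]},
    {"xyz": [6, -11, 0], "rot": [0, 0, -25]},
    {"xyz": [8, -15, 0], "rot": [0, 0, -33.4]},
    {"xyz": [10, -19.2, 0], "rot": [0, 0, -41.8]},
    {"xyz": [12, -23.5, 0], "rot": [0, 0, -50.2]},
    {"xyz": [14, -27.8, 0], "rot": [0, 0, -58.6]},
    {"xyz": [16, -32, 0], "rot": [0, 0, -67]},
    {"xyz": [18, -36, 0], "rot": [0, 0, -75.4]},
    {"xyz": [20, -40, 0], "rot": [0, 0, -83.6]}
  ]
}}

```text
t: 12.65
tool_pos: [0.6133, -0.0907, 0.1601]
orientation: [-3.105, -0.466, 0.005]
force: [-0.1, 0.2, -1.3]
opening: 0.0586
```

>>> {"fn": "carry_out", "kwargs": {
  "steps": [
    {"xyz": [1.6, -5, 0], "rot": [0, 0, -8.5]},
    {"xyz": [3.5, -9, 0], "rot": [0, 0, -17]},
    {"xyz": [4.9, -12, 0], "rot": [0, 0, -17.4]},
    {"xyz": [4.9, -15.4, 0], "rot": [0, 0, -17.4]},
    {"xyz": [4.9, -15.4, 0], "rot": [0, 0, -17.4]},
    {"xyz": [4.9, -15.4, -4], "rot": [0, 0, -17.4]},
    {"xyz": [4.9, -15.4, -7], "rot": [0, 0, -17.4]},
    {"xyz": [4.9, -15.4, -7], "rot": [0, 0, -17.4]},
    {"xyz": [4.9, -15.4, -7], "rot": [0, 0, -17.4]}
  ]
}}

```text
t: 13.55
tool_pos: [0.6616, -0.242, 0.0909]
orientation: [-3.14, -0.002, 0.005]
force: [1.4, 0.5, -0.3]
opening: 0.0587
```

```bash
python3 - <<'E'
from h import *
tool()
import pickle
c=calibration('wrist');pickle.dump(c,open('w9.pkl','wb'))
cv2.imwrite('pics/w9.png',read_camera('wrist')[:,:,::-1])
cv2.imwrite('pics/s9.png',read_camera('side')[:,:,::-1])
E
```

```text
t 13.55 pos [ 0.6616 -0.242   0.0909] jawyaw 0.08 z [-0.003  0.002 -1.   ] F [ 1.4  0.5 -0.3] op 0.0587 q [-0.42  0.51  1.3   0.    1.34 -0.42]
```

View pics/w9.png

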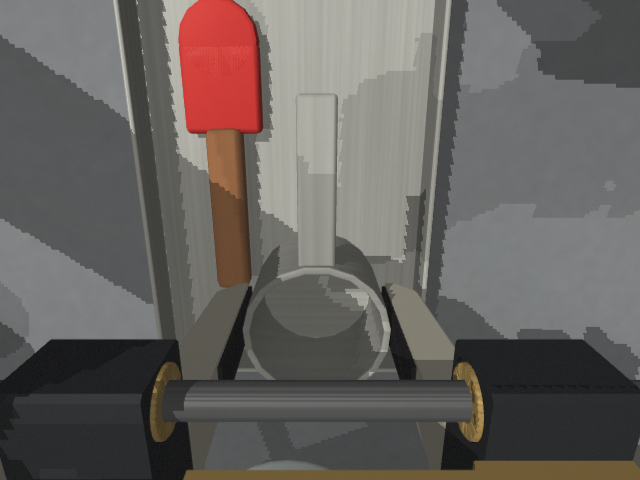

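View pics/s9.png

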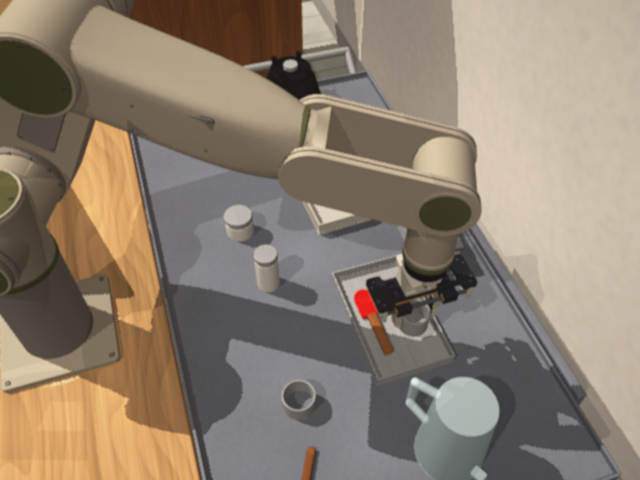

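>>> {"fn": "carry_out", "kwargs": {
  "steps": [
    {"xyz": [0.4, 0, -2], "rot": [0, 0, 0]},
    {"xyz": [0.4, 0, -3.8], "rot": [0, 0, 0]},
    {"xyz": [0.4, 0, -4.8], "rot": [0, 0, 0]},
    {"xyz": [0.4, 0, -5.3], "rot": [0, 0, 0]},
    {"xyz": [0.4, 0, -5.6], "rot": [0, 0, 0]},
    {"xyz": [0.4, 0, -5.6], "rot": [0, 0, 0]},
    {"xyz": [0.4, 0, -5.6], "rot": [0, 0, 0]}
  ]
}}

```text
t: 14.35
tool_pos: [0.6671, -0.2432, 0.0369]
orientation: [3.141, 0.001, 0.001]
force: [-0.0, -0.9, -0.6]
opening: 0.0587
```

```bash
python3 - <<'E'
from h import *
tool()
cv2.imwrite('pics/w10.png',read_camera('wrist')[:,:,::-1])
cv2.imwrite('pics/s10.png',cv2.resize(read_camera('side')[240:400,300:500],None,fx=4,fy=3.5)[:,:,::-1])
E
```

```text
t 14.35 pos [ 0.6671 -0.2432  0.0369] jawyaw 0.05 z [ 0.001 -0.    -1.   ] F [-0.  -0.9 -0.6] op 0.0587 q [-0.42  0.58  1.31  0.    1.25 -0.42]
```

View pics/w10.png

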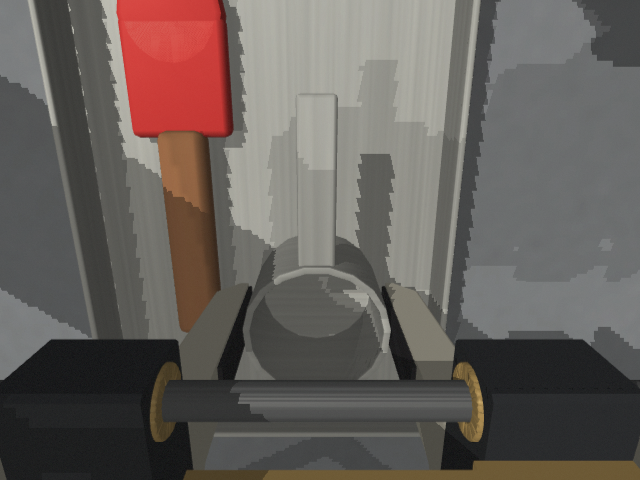

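View pics/s10.png

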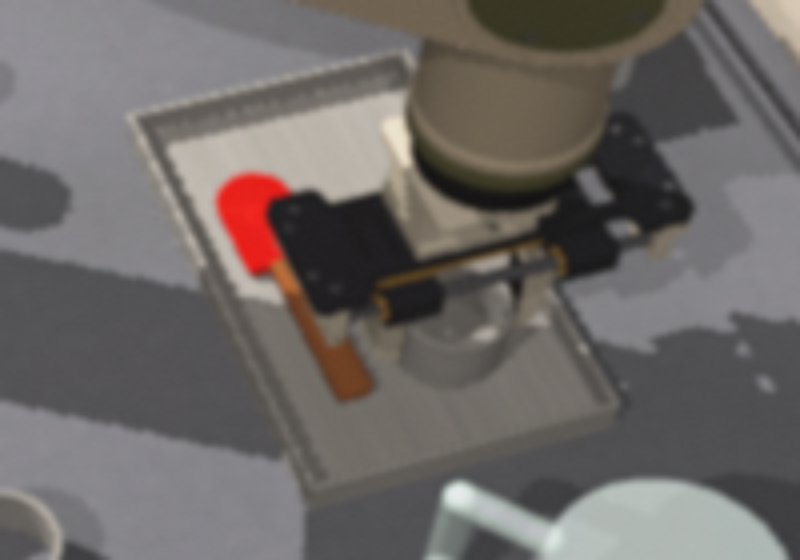

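>>> {"fn": "carry_out", "kwargs": {
  "steps": [
    {"xyz": [0, 0, -0.08], "rot": [0, 0, 0]},
    {"xyz": [0, 0, -0.08], "rot": [0, 0, 0]}
  ]
}}

```text
t: 14.65
tool_pos: [0.6671, -0.2432, 0.036]
orientation: [3.141, 0.001, 0.001]
force: [0.7, -1.2, 0.1]
opening: 0.0587
```

>>> {"fn": "carry_out", "kwargs": {
  "steps": [
    {"xyz": [0, 0, 0], "rot": [0, 0, 0]},
    {"xyz": [0, 0, 0], "rot": [0, 0, 0]}
  ],
  "grip": 0.73
}}

```text
t: 14.85
tool_pos: [0.667, -0.2431, 0.036]
orientation: [3.141, 0.001, 0.0]
force: [0.4, 0.2, -0.2]
opening: 0.0669
```

```bash
python3 - <<'E'
from h import *
tool()
cv2.imwrite('pics/w11.png',read_camera('wrist')[:,:,::-1])
E
```

```text
t 14.85 pos [ 0.667  -0.2431  0.036 ] jawyaw 0.05 z [ 0. -0. -1.] F [ 0.4  0.2 -0.2] op 0.0669 q [-0.42  0.58  1.31  0.    1.25 -0.42]
```

View pics/w11.png

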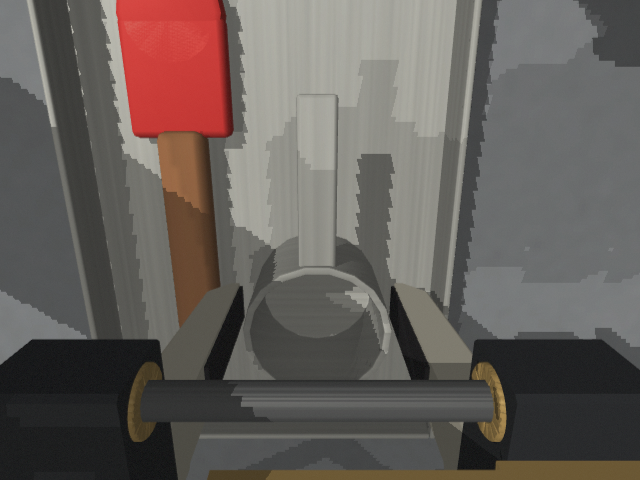

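>>> {"fn": "carry_out", "kwargs": {
  "steps": [
    {"xyz": [0, 0, 1], "rot": [0, 0, 0]},
    {"xyz": [0, 0, 5], "rot": [0, 0, 0]},
    {"xyz": [0, 0, 10], "rot": [0, 0, 0]},
    {"xyz": [-2, 2, 14.5], "rot": [0, 0, 0]},
    {"xyz": [-5, 5, 16.4], "rot": [0, 0, 0]},
    {"xyz": [-8.5, 8.3, 16.4], "rot": [0, 0, 0]},
    {"xyz": [-12, 11.6, 16.4], "rot": [0, 0, 0]},
    {"xyz": [-15.5, 15, 16.4], "rot": [0, 0, 0]},
    {"xyz": [-19, 18.5, 16.4], "rot": [0, 0, 0]},
    {"xyz": [-22, 21.3, 16.4], "rot": [0, 0, 0]}
  ],
  "grip": 1
}}

```text
t: 15.9
tool_pos: [0.4453, -0.0286, 0.2005]
orientation: [-3.141, -0.002, -0.002]
force: [0.6, 0.3, 1.0]
opening: 0.0931
```

>>> {"fn": "carry_out", "kwargs": {
  "steps": [
    {"xyz": [-1.5, 1.2, 0], "rot": [0, 0, 0]},
    {"xyz": [-1.5, 1.2, 0], "rot": [0, 0, 0]},
    {"xyz": [-1.5, 1.2, 0], "rot": [0, 0, 0]}
  ]
}}

```text
t: 16.2
tool_pos: [0.4325, -0.0182, 0.2009]
orientation: [3.141, 0.002, 0.004]
force: [-0.5, -0.3, -0.1]
opening: 0.0931
```

```bash
python3 - <<'E'
from h import *
tool()
import pickle
c=calibration('wrist');pickle.dump(c,open('w12.pkl','wb'))
cv2.imwrite('pics/w12.png',read_camera('wrist')[:,:,::-1])
cv2.imwrite('pics/s12.png',read_camera('side')[:,:,::-1])
E
```

```text
t 16.2 pos [ 0.4325 -0.0182  0.2009] jawyaw 0.09 z [ 0.002 -0.001 -1.   ] F [-0.5 -0.3 -0.1] op 0.0931 q [-0.16 -0.32  1.98 -0.    1.49 -0.16]
```

View pics/w12.png

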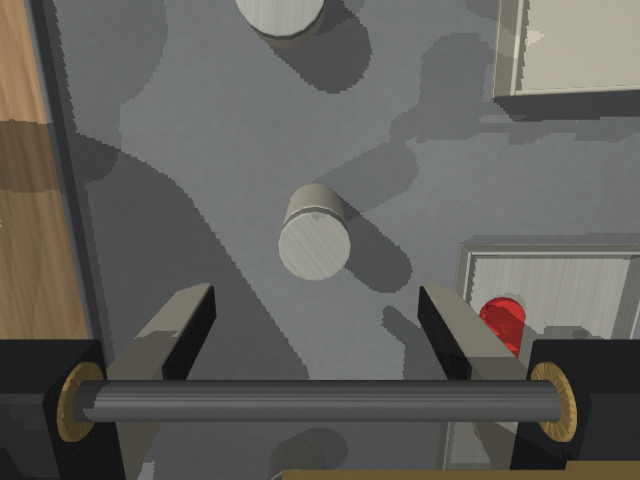

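View pics/s12.png

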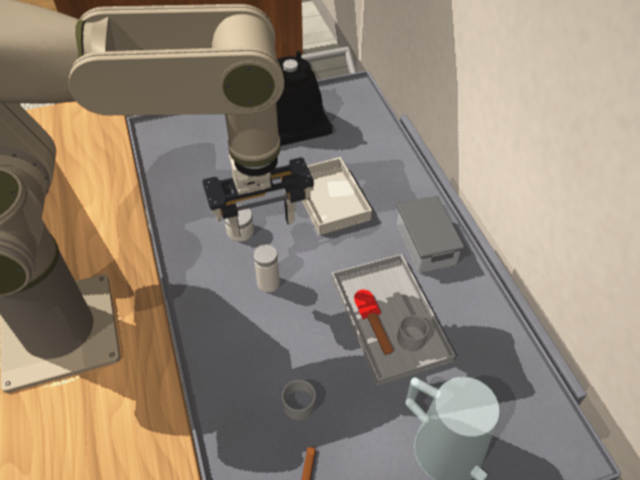

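```bash
python3 - <<'E'
from h import *
import pickle
c=pickle.load(open('w12.pkl','rb'))
print(plane(c,314.7,243.5,.105),plane(c,317,195,.0))
T=calibration('top');print(tri([(c,314.7,243.5),(T,321.8,299.5)]))
print('tub',plane(c,496,98,.035))
E
```

```text
[ 0.43163565 -0.01576307  0.105     ] [ 0.43355044 -0.00562647  0.        ]
(array([ 0.43141932, -0.01887478,  0.09572464]), [np.float64(0.20253414954638513), np.float64(0.2025341495463772)])
tub [0.56647207 0.0748474  0.035     ]
```

>>> {"fn": "carry_out", "kwargs": {
  "steps": [
    {"xyz": [-0.1, 0.1, -4], "rot": [0, 0, 0]},
    {"xyz": [-0.1, 0.1, -8], "rot": [0, 0, 0]},
    {"xyz": [-0.1, 0.1, -11], "rot": [0, 0, 0]},
    {"xyz": [-0.1, 0.1, -12.5], "rot": [0, 0, 0]},
    {"xyz": [-0.1, 0.1, -12.5], "rot": [0, 0, 0]},
    {"xyz": [-0.1, 0.1, -12.5], "rot": [0, 0, 0]}
  ]
}}

```text
t: 16.9
tool_pos: [0.4313, -0.0176, 0.0751]
orientation: [-3.142, -0.0, 0.001]
force: [0.0, -0.3, 0.9]
opening: 0.0933
```

>>> {"fn": "carry_out", "kwargs": {
  "steps": [
    {"xyz": [0, 0, 0], "rot": [0, 0, 0]},
    {"xyz": [0, 0, 0], "rot": [0, 0, 0]},
    {"xyz": [0, 0, 0], "rot": [0, 0, 0]},
    {"xyz": [0, 0, 0], "rot": [0, 0, 0]},
    {"xyz": [0, 0, 0], "rot": [0, 0, 0]},
    {"xyz": [0, 0, 0], "rot": [0, 0, 0]},
    {"xyz": [0, 0, 0], "rot": [0, 0, 0]},
    {"xyz": [0, 0, 0], "rot": [0, 0, 0]}
  ],
  "grip": 0.2,
  "force": 30
}}

```text
t: 17.7
tool_pos: [0.4309, -0.0171, 0.0749]
orientation: [3.142, 0.001, 0.0]
force: [0.2, 0.1, 1.6]
opening: 0.0478
```

```bash
python3 - <<'E'
from h import *
tool()
cv2.imwrite('pics/w13.png',read_camera('wrist')[:,:,::-1])
E
```

```text
t 17.7 pos [ 0.4309 -0.0171  0.0749] jawyaw 0.05 z [ 0. -0. -1.] F [0.2 0.1 1.6] op 0.0478 q [-0.16 -0.2   2.11  0.    1.23 -0.16]
```

View pics/w13.png

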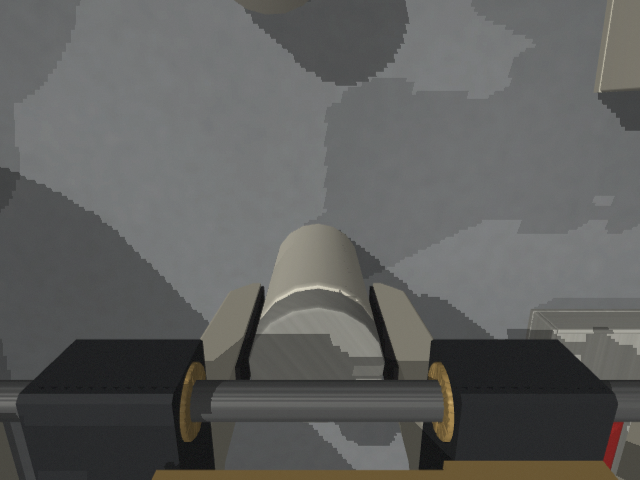

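>>> {"fn": "carry_out", "kwargs": {
  "steps": [
    {"xyz": [0, 0, 0], "rot": [0, 0, 0]},
    {"xyz": [0, 0, 1], "rot": [0, 0, 0]},
    {"xyz": [0, 0, 4], "rot": [0, 0, 0]},
    {"xyz": [2, -0.7, 7], "rot": [0, 0, 0]},
    {"xyz": [5.5, -2, 9], "rot": [0, 0, 0]},
    {"xyz": [9.5, -3.3, 9], "rot": [0, 0, 0]},
    {"xyz": [13.5, -4.7, 9], "rot": [0, 0, 0]},
    {"xyz": [17.5, -6.1, 9], "rot": [0, 0, 0]},
    {"xyz": [21, -7.3, 9], "rot": [0, 0, 0]},
    {"xyz": [24.4, -8.5, 9], "rot": [0, 0, 0]}
  ]
}}

```text
t: 18.75
tool_pos: [0.676, -0.1026, 0.1645]
orientation: [-3.141, -0.001, 0.002]
force: [1.3, 0.2, -2.3]
opening: 0.0478
```

>>> {"fn": "carry_out", "kwargs": {
  "steps": [
    {"xyz": [0, 0, 0], "rot": [0, 0, 0]},
    {"xyz": [0, 0, -3], "rot": [0, 0, 0]},
    {"xyz": [0, 0, -5.5], "rot": [0, 0, 0]},
    {"xyz": [0, 0, -7], "rot": [0, 0, 0]},
    {"xyz": [0, 0, -7], "rot": [0, 0, 0]},
    {"xyz": [0, 0, -7], "rot": [0, 0, 0]}
  ]
}}

```text
t: 19.35
tool_pos: [0.6749, -0.1019, 0.0956]
orientation: [-3.142, -0.002, -0.0]
force: [0.4, 0.3, -2.1]
opening: 0.0479
```

```bash
python3 - <<'E'
from h import *
tool()
cv2.imwrite('pics/w14.png',read_camera('wrist')[:,:,::-1])
cv2.imwrite('pics/s14.png',cv2.resize(read_camera('side')[240:400,300:500],None,fx=4,fy=3.5)[:,:,::-1])
E
```

```text
t 19.35 pos [ 0.6749 -0.1019  0.0956] jawyaw 0.06 z [ 0.  0. -1.] F [ 0.4  0.3 -2.1] op 0.0479 q [-0.23  0.45  1.37  0.    1.32 -0.23]
```

View pics/w14.png

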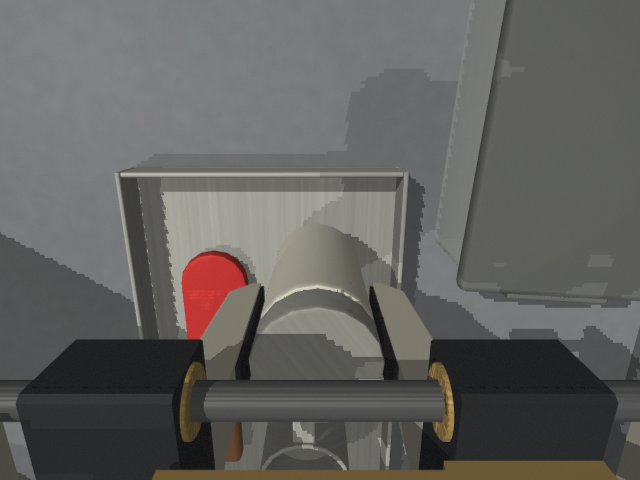

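View pics/s14.png

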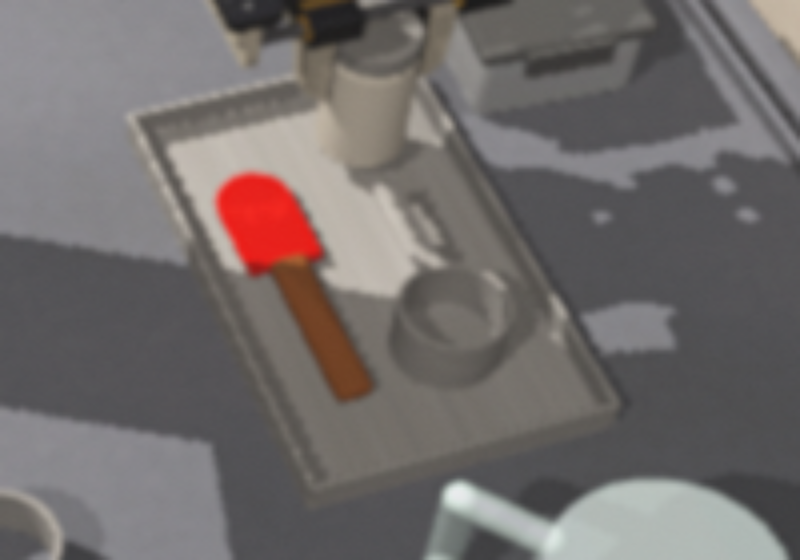

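>>> {"fn": "carry_out", "kwargs": {
  "steps": [
    {"xyz": [0, 0, -0.8], "rot": [0, 0, 0]},
    {"xyz": [0, 0, -1.4], "rot": [0, 0, 0]},
    {"xyz": [0, 0, -1.7], "rot": [0, 0, 0]},
    {"xyz": [0, 0, -1.75], "rot": [0, 0, 0]},
    {"xyz": [0, 0, -1.75], "rot": [0, 0, 0]}
  ]
}}

```text
t: 19.95
tool_pos: [0.6749, -0.102, 0.0778]
orientation: [-3.142, -0.001, 0.0]
force: [-2.9, 0.7, 4.4]
opening: 0.048
```

>>> {"fn": "carry_out", "kwargs": {
  "steps": [
    {"xyz": [0, 0, 0], "rot": [0, 0, 0]},
    {"xyz": [0, 0, 0], "rot": [0, 0, 0]}
  ],
  "grip": 0.65
}}

```text
t: 20.15
tool_pos: [0.6751, -0.1021, 0.0774]
orientation: [3.141, 0.001, 0.001]
force: [0.1, -0.5, 0.2]
opening: 0.0582
```

```bash
python3 - <<'E'
from h import *
tool()
cv2.imwrite('pics/w15.png',read_camera('wrist')[:,:,::-1])
E
```

```text
t 20.15 pos [ 0.6751 -0.1021  0.0774] jawyaw 0.05 z [ 0.001 -0.    -1.   ] F [ 0.1 -0.5  0.2] op 0.0582 q [-0.23  0.46  1.38  0.    1.29 -0.23]
```

View pics/w15.png

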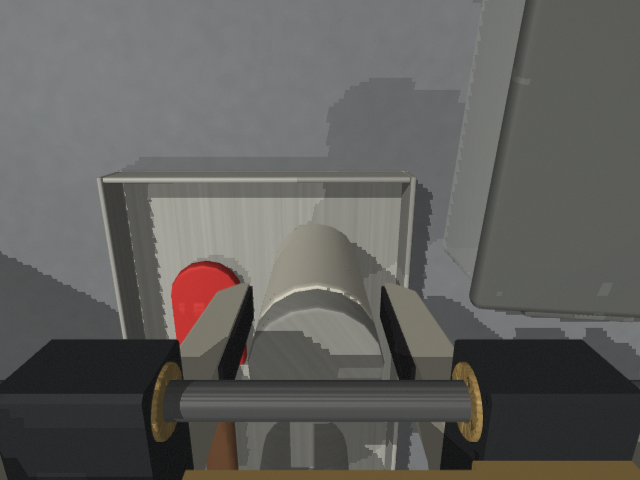

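>>> {"fn": "carry_out", "kwargs": {
  "steps": [
    {"xyz": [0, 0, 1], "rot": [0, 0, 0]},
    {"xyz": [0, 0, 5], "rot": [0, 0, 0]},
    {"xyz": [0, 0, 9.5], "rot": [0, 0, 0]},
    {"xyz": [-2.7, 2.4, 12.3], "rot": [0, 0, 0]},
    {"xyz": [-6, 5.5, 12.3], "rot": [0, 0, 0]},
    {"xyz": [-9.5, 8.7, 12.3], "rot": [0, 0, 0]},
    {"xyz": [-13, 12, 12.3], "rot": [0, 0, 0]},
    {"xyz": [-16.5, 15, 12.3], "rot": [0, 0, 0]},
    {"xyz": [-20, 18.3, 12.3], "rot": [0, 0, 0]},
    {"xyz": [-23.5, 21.5, 12.3], "rot": [0, 0, 0]}
  ],
  "grip": 1
}}

```text
t: 21.2
tool_pos: [0.4386, 0.1139, 0.2012]
orientation: [-3.141, -0.001, -0.002]
force: [0.4, 0.5, -0.1]
opening: 0.093
```

>>> {"fn": "carry_out", "kwargs": {
  "steps": [
    {"xyz": [-3.3, 3.1, 0], "rot": [0, 0, 0]},
    {"xyz": [-3.3, 3.1, 0], "rot": [0, 0, 0]},
    {"xyz": [-3.3, 3.1, 0], "rot": [0, 0, 0]}
  ]
}}

```text
t: 21.5
tool_pos: [0.4069, 0.1446, 0.2014]
orientation: [-3.141, -0.005, -0.004]
force: [0.1, -0.2, 0.3]
opening: 0.0928
```

```bash
python3 - <<'E'
from h import *
tool()
import pickle
c=calibration('wrist');pickle.dump(c,open('w16.pkl','wb'))
cv2.imwrite('pics/w16.png',read_camera('wrist')[:,:,::-1])
cv2.imwrite('pics/s16.png',cv2.resize(read_camera('side')[240:400,300:500],None,fx=4,fy=3.5)[:,:,::-1])
E
```

```text
t 21.5 pos [0.4069 0.1446 0.2014] jawyaw 0.19 z [ 0.002  0.    -1.   ] F [ 0.1 -0.2  0.3] op 0.0928 q [ 0.22 -0.33  1.98 -0.    1.49  0.22]
```

View pics/w16.png

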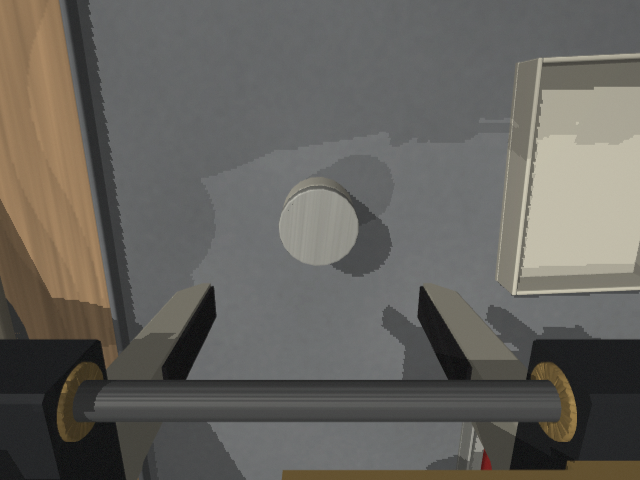

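View pics/s16.png

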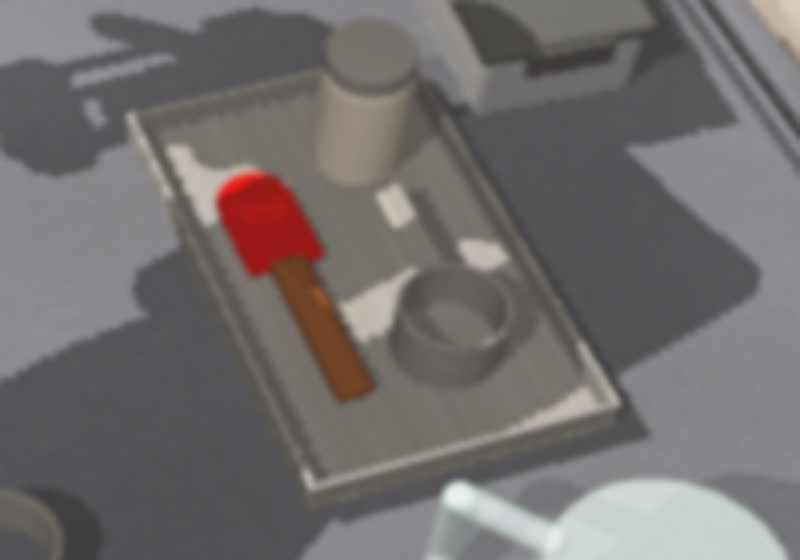

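```bash
python3 - <<'E'
from h import *
import pickle
c=pickle.load(open('w16.pkl','rb'))
print(plane(c,318.3,226.8,.058))
T=calibration('top');print(tri([(c,318.3,226.8),(T,260.7,308.7)]))
for n,u,v in(('-x-y',516,295),('-x+y',541,57)): print(n,plane(c,u,v,.035))
E
```

```text
[0.40864542 0.14464383 0.058     ]
(array([0.40861809, 0.14371933, 0.0548101 ]), [np.float64(0.054035090592508155), np.float64(0.05403509059254905)])
-x-y [0.58008824 0.07686951 0.035     ]
-x+y [0.5697193  0.26624615 0.035     ]
```

>>> {"fn": "carry_out", "kwargs": {
  "steps": [
    {"xyz": [0.1, 0, -5], "rot": [0, 0, 0]},
    {"xyz": [0.1, 0, -10], "rot": [0, 0, 0]},
    {"xyz": [0.1, 0, -14], "rot": [0, 0, 0]},
    {"xyz": [0.1, 0, -16], "rot": [0, 0, 0]},
    {"xyz": [0.1, 0, -16], "rot": [0, 0, 0]},
    {"xyz": [0.1, 0, -16], "rot": [0, 0, 0]}
  ]
}}

```text
t: 22.2
tool_pos: [0.4086, 0.1433, 0.0408]
orientation: [3.141, -0.001, -0.001]
force: [0.3, 0.4, -0.0]
opening: 0.0926
```

>>> {"fn": "carry_out", "kwargs": {
  "steps": [
    {"xyz": [0, 0, 0], "rot": [0, 0, 0]},
    {"xyz": [0, 0, 0], "rot": [0, 0, 0]},
    {"xyz": [0, 0, 0], "rot": [0, 0, 0]},
    {"xyz": [0, 0, 0], "rot": [0, 0, 0]},
    {"xyz": [0, 0, 0], "rot": [0, 0, 0]},
    {"xyz": [0, 0, 0], "rot": [0, 0, 0]},
    {"xyz": [0, 0, 0], "rot": [0, 0, 0]}
  ],
  "grip": 0.3,
  "force": 30
}}

```text
t: 22.9
tool_pos: [0.4084, 0.1441, 0.0409]
orientation: [-3.141, -0.002, -0.002]
force: [-1.2, 0.5, 5.4]
opening: 0.0618
```

>>> {"fn": "carry_out", "kwargs": {
  "steps": [
    {"xyz": [0, 0, 0], "rot": [0, 0, 0]},
    {"xyz": [0, 0, 1], "rot": [0, 0, 0]},
    {"xyz": [0, 0, 3], "rot": [0, 0, 0]},
    {"xyz": [0, 0, 3], "rot": [0, 0, 0]}
  ]
}}

```text
t: 23.3
tool_pos: [0.4094, 0.1443, 0.0726]
orientation: [-3.141, -0.002, -0.005]
force: [0.5, -1.1, -2.1]
opening: 0.0609
```

```bash
python3 - <<'E'
from h import *
tool()
cv2.imwrite('pics/w17.png',read_camera('wrist')[:,:,::-1])
E
```

```text
t 23.3 pos [0.4094 0.1443 0.0726] jawyaw 0.06 z [ 0.003  0.001 -1.   ] F [ 0.5 -1.1 -2.1] op 0.0609 q [ 0.22 -0.19  2.11  0.    1.22  0.22]
```

View pics/w17.png

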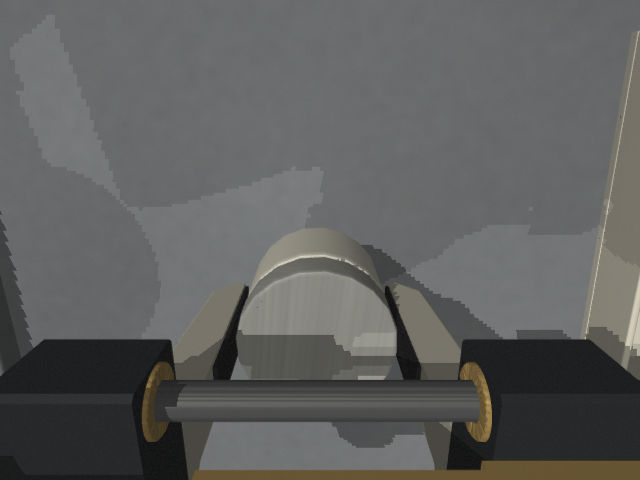

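>>> {"fn": "carry_out", "kwargs": {
  "steps": [
    {"xyz": [0, 0, 3], "rot": [0, 0, 0]},
    {"xyz": [2, 0, 5], "rot": [0, 0, 2.6]},
    {"xyz": [6, -0.4, 6], "rot": [0, 0, 2.6]},
    {"xyz": [10, -0.8, 6], "rot": [0, 0, 2.6]},
    {"xyz": [14, -1.2, 6], "rot": [0, 0, 2.6]},
    {"xyz": [18, -1.6, 6], "rot": [0, 0, 2.6]},
    {"xyz": [21, -1.6, 6], "rot": [0, 0, 2.6]},
    {"xyz": [23, -1.6, 6], "rot": [0, 0, 2.6]},
    {"xyz": [23, -1.6, 6], "rot": [0, 0, 2.6]},
    {"xyz": [23, -1.6, 3], "rot": [0, 0, 2.6]}
  ]
}}

```text
t: 24.35
tool_pos: [0.6409, 0.1283, 0.1035]
orientation: [-3.14, -0.072, -0.01]
force: [1.3, -0.1, -2.3]
opening: 0.0616
```

>>> {"fn": "carry_out", "kwargs": {
  "steps": [
    {"xyz": [0, 0, -1], "rot": [0, 0, 0]},
    {"xyz": [0, 0, -1], "rot": [0, 0, 0]},
    {"xyz": [0, 0, -1], "rot": [0, 0, 0]}
  ]
}}

```text
t: 24.65
tool_pos: [0.6371, 0.128, 0.0902]
orientation: [3.141, 0.073, -0.002]
force: [0.4, 0.4, -3.5]
opening: 0.0618
```

```bash
python3 - <<'E'
from h import *
tool()
import pickle
c=calibration('wrist');pickle.dump(c,open('w18.pkl','wb'))
cv2.imwrite('pics/w18.png',read_camera('wrist')[:,:,::-1])
E
```

```text
t 24.65 pos [0.6371 0.128  0.0902] jawyaw 2.67 z [-0.001 -0.    -1.   ] F [ 0.4  0.4 -3.5] op 0.0618 q [0.12 0.37 1.48 0.   1.29 0.07]
```

View pics/w18.png

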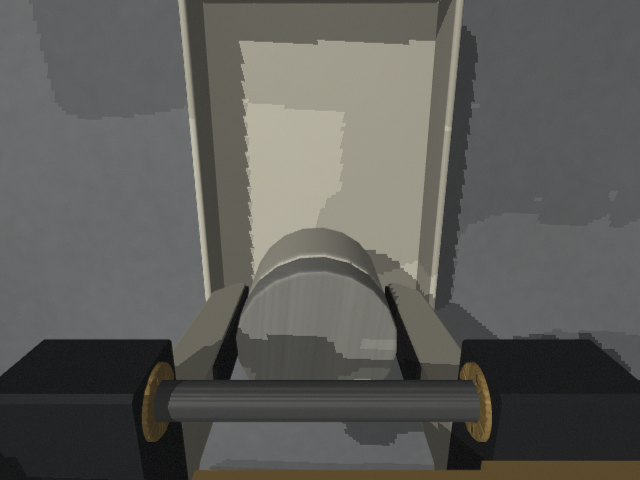

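```bash
python3 - <<'E'
from h import *
import pickle
tool()
c=pickle.load(open('w18.pkl','rb'))
im=cv2.imread('pics/w18.png',0)
for v in (60,150,250): print(v,im[v,180:225:3],im[v,425:470:3])
for u,v in((190,150),(455,150),(199,250),(442,250),(184,60),(459,60)): print(u,v,plane(c,u,v,.035).round(4))
E
```

```text
t 24.7 pos [0.638  0.1281 0.0912] jawyaw 2.66 z [ 0.001  0.    -1.   ] F [ 1.1 -0.2 -2.1] op 0.0617 q [0.12 0.37 1.48 0.   1.29 0.07]
60 [ 97 112 162 122  65  64  66  65  65  91  97  96  97  97  99] [153 153 154  98 100  99 102  99 102 155 151  76  56  58  56]
150 [106 108 108 109 178 172  99  66  64  66  65  69  97  96  96] [153 100 101 101 101 102 154 154 104  59  57  58  58  60  88]
250 [105 106 106 105 104 104 104 180 170  93  65  66  65  65  95] [102 102 101 155 150  61  56  55  56  57  59  92 100 100 100]
190 150 [0.571  0.1904 0.035 ]
455 150 [0.7033 0.1965 0.035 ]
199 250 [0.5733 0.1375 0.035 ]
442 250 [0.7042 0.1435 0.035 ]
184 60 [0.5702 0.2319 0.035 ]
459 60 [0.6991 0.2378 0.035 ]
```

>>> {"fn": "carry_out", "kwargs": {
  "steps": [
    {"xyz": [0, 0, -2], "rot": [0, 0, 0]},
    {"xyz": [0, 0, -3.5], "rot": [0, 0, 0]},
    {"xyz": [0, 0, -4.3], "rot": [0, 0, 0]},
    {"xyz": [0, 0, -4.6], "rot": [0, 0, 0]},
    {"xyz": [0, 0, -4.6], "rot": [0, 0, 0]},
    {"xyz": [0, 0, -4.6], "rot": [0, 0, 0]}
  ]
}}

```text
t: 25.3
tool_pos: [0.6381, 0.128, 0.0448]
orientation: [-3.141, -0.073, -0.001]
force: [-1.1, -0.2, -0.9]
opening: 0.0613
```

>>> {"fn": "carry_out", "kwargs": {
  "steps": [
    {"xyz": [0, 0, 0], "rot": [0, 0, 0]},
    {"xyz": [0, 0, 0], "rot": [0, 0, 0]}
  ],
  "grip": 0.76
}}

```text
t: 25.5
tool_pos: [0.6385, 0.128, 0.045]
orientation: [-3.141, -0.073, -0.002]
force: [-0.1, 0.2, 0.1]
opening: 0.0697
```

```bash
python3 - <<'E'
from h import *
tool()
cv2.imwrite('pics/w19.png',read_camera('wrist')[:,:,::-1])
E
```

```text
t 25.5 pos [0.6385 0.128  0.045 ] jawyaw 2.65 z [ 0.001  0.    -1.   ] F [-0.1  0.2  0.1] op 0.0697 q [ 0.12  0.42  1.5  -0.    1.22  0.07]
```

View pics/w19.png

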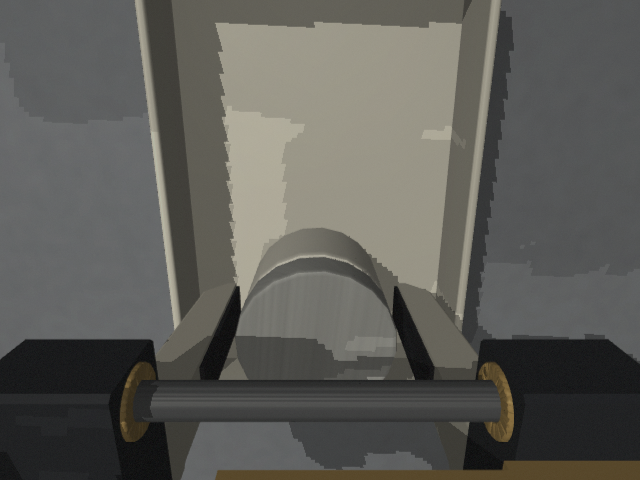

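>>> {"fn": "carry_out", "kwargs": {
  "steps": [
    {"xyz": [0, 0, 1], "rot": [0, 0, 0]},
    {"xyz": [0, 0, 5], "rot": [0, 0, 0]},
    {"xyz": [0, 0, 10], "rot": [0, 0, 0]},
    {"xyz": [-1, -2, 14], "rot": [0, 0, 0]},
    {"xyz": [-3, -6, 15.5], "rot": [0, 0, 0]},
    {"xyz": [-5, -10.4, 15.5], "rot": [0, 0, 0]},
    {"xyz": [-7.2, -14.8, 15.5], "rot": [0, 0, 0]},
    {"xyz": [-9.5, -19.2, 15.5], "rot": [0, 0, 0]},
    {"xyz": [-12, -23.5, 15.5], "rot": [0, 0, 0]},
    {"xyz": [-14.3, -27.8, 15.5], "rot": [0, 0, 0]}
  ],
  "grip": 1
}}

```text
t: 26.55
tool_pos: [0.4939, -0.1516, 0.2005]
orientation: [3.14, 0.073, 0.002]
force: [0.6, 0.0, 0.0]
opening: 0.0928
```

>>> {"fn": "carry_out", "kwargs": {
  "steps": [
    {"xyz": [-2.5, -4.5, 0], "rot": [0, 0, 0]},
    {"xyz": [-5, -9, 0], "rot": [0, 0, 0]},
    {"xyz": [-7, -13, 0], "rot": [0, 0, 0]},
    {"xyz": [-8.3, -15.3, 0], "rot": [0, 0, 0]},
    {"xyz": [-8.3, -15.3, 0], "rot": [0, 0, 0]},
    {"xyz": [-8.3, -15.3, 0], "rot": [0, 0, 0]}
  ]
}}

```text
t: 27.15
tool_pos: [0.4119, -0.3034, 0.2001]
orientation: [3.141, 0.07, 0.001]
force: [-0.4, 0.5, -0.2]
opening: 0.0931
```

```bash
python3 - <<'E'
from h import *
tool()
import pickle
c=calibration('wrist');pickle.dump(c,open('w20.pkl','wb'))
cv2.imwrite('pics/w20.png',read_camera('wrist')[:,:,::-1])
E
```

```text
t 27.15 pos [ 0.4119 -0.3034  0.2001] jawyaw 2.55 z [ 0.001 -0.    -1.   ] F [-0.4  0.5 -0.2] op 0.0931 q [-0.74 -0.09  1.78  0.    1.45 -0.78]
```

View pics/w20.png

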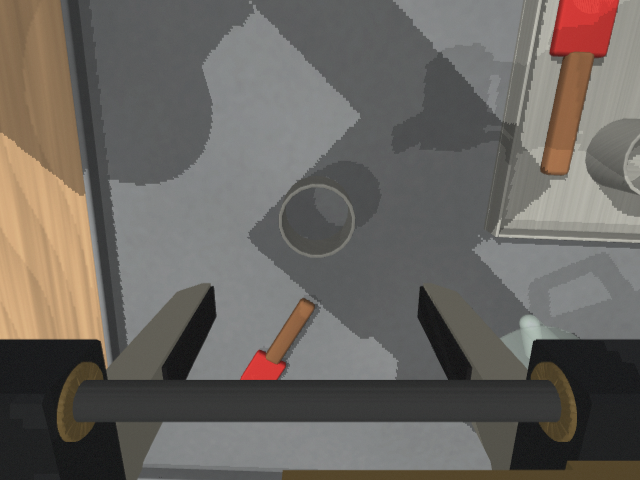

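```bash
python3 - <<'E'
from h import *
import pickle
c=pickle.load(open('w20.pkl','rb'))
print(plane(c,316.8,220,.040)); print(tri([(c,316.8,220),(calibration('top'),180+742.5/3-.5,180+377.5/3-.5)]))
E
```

```text
[ 0.41238082 -0.30256513  0.04      ]
(array([ 0.41209217, -0.29907367,  0.0532583 ]), [np.float64(0.13461294615996), np.float64(0.13461294615989253)])
```

>>> {"fn": "carry_out", "kwargs": {
  "steps": [
    {"xyz": [0, 0.1, -5], "rot": [0, 0, 0]},
    {"xyz": [0, 0.1, -10], "rot": [0, 0, 0]},
    {"xyz": [0, 0.1, -14], "rot": [0, 0, 0]},
    {"xyz": [0, 0.1, -16.5], "rot": [0, 0, 0]},
    {"xyz": [0, 0.1, -17.4], "rot": [0, 0, 0]},
    {"xyz": [0, 0.1, -17.4], "rot": [0, 0, 0]},
    {"xyz": [0, 0.1, -17.4], "rot": [0, 0, 0]}
  ]
}}

```text
t: 27.9
tool_pos: [0.4133, -0.3024, 0.027]
orientation: [3.139, 0.074, 0.003]
force: [0.7, -0.4, -0.3]
opening: 0.0927
```

>>> {"fn": "carry_out", "kwargs": {
  "steps": [
    {"xyz": [0, 0, 0], "rot": [0, 0, 0]},
    {"xyz": [0, 0, 0], "rot": [0, 0, 0]},
    {"xyz": [0, 0, 0], "rot": [0, 0, 0]},
    {"xyz": [0, 0, 0], "rot": [0, 0, 0]},
    {"xyz": [0, 0, 0], "rot": [0, 0, 0]},
    {"xyz": [0, 0, 0], "rot": [0, 0, 0]},
    {"xyz": [0, 0, 0], "rot": [0, 0, 0]}
  ],
  "grip": 0.3,
  "force": 15
}}

```text
t: 28.6
tool_pos: [0.412, -0.3023, 0.0257]
orientation: [3.14, 0.072, 0.0]
force: [-0.7, -0.2, 6.2]
opening: 0.0623
```

>>> {"fn": "carry_out", "kwargs": {
  "steps": [
    {"xyz": [0, 0, 0], "rot": [0, 0, 0]},
    {"xyz": [0, 0, 1], "rot": [0, 0, 0]},
    {"xyz": [0, 0, 4], "rot": [0, 0, 0]},
    {"xyz": [0, 0, 8], "rot": [0, 0, 0]},
    {"xyz": [0, 0, 12], "rot": [0, 0, 0]},
    {"xyz": [0, 0, 14], "rot": [0, 0, 0]},
    {"xyz": [0, 0, 14], "rot": [0, 0, 0]}
  ]
}}

```text
t: 29.3
tool_pos: [0.4137, -0.3036, 0.1698]
orientation: [3.136, 0.073, 0.008]
force: [0.2, 0.1, 0.2]
opening: 0.0623
```

```bash
python3 - <<'E'
from h import *
tool()
cv2.imwrite('pics/w21.png',read_camera('wrist')[:,:,::-1])
E
```

```text
t 29.3 pos [ 0.4137 -0.3036  0.1698] jawyaw 2.65 z [ 0.005 -0.005 -1.   ] F [0.2 0.1 0.2] op 0.0623 q [-0.73 -0.07  1.82  0.    1.39 -0.78]
```

View pics/w21.png

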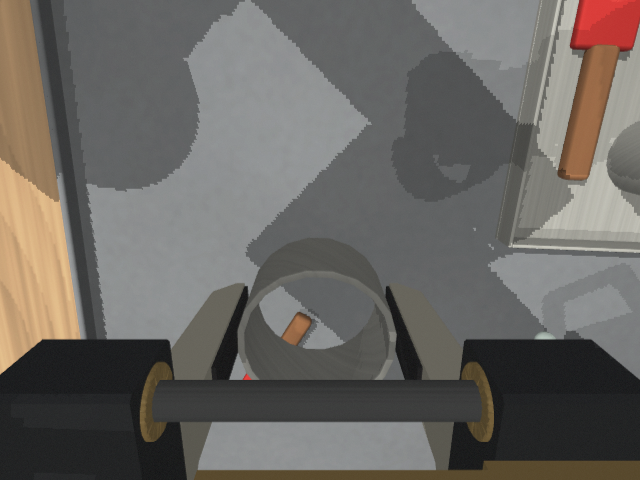

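>>> {"fn": "carry_out", "kwargs": {
  "steps": [
    {"xyz": [1.5, 3.5, 0], "rot": [0, 0, 0]},
    {"xyz": [3.4, 8, 0], "rot": [0, 0, 0]},
    {"xyz": [5.3, 12.4, 0], "rot": [0, 0, 0]},
    {"xyz": [7.2, 16.8, 0], "rot": [0, 0, 0]},
    {"xyz": [9.1, 21.2, 0], "rot": [0, 0, 0]},
    {"xyz": [11, 25.6, 0], "rot": [0, 0, 0]},
    {"xyz": [13, 30, 0], "rot": [0, 0, 0]},
    {"xyz": [15, 34.4, 0], "rot": [0, 0, 0]},
    {"xyz": [17, 39, 0], "rot": [0, 0, 0]},
    {"xyz": [18.5, 43, 0], "rot": [0, 0, 0]}
  ]
}}

```text
t: 30.35
tool_pos: [0.5961, 0.1302, 0.1626]
orientation: [3.14, 0.074, -0.006]
force: [1.3, -0.4, -0.8]
opening: 0.0622
```

>>> {"fn": "carry_out", "kwargs": {
  "steps": [
    {"xyz": [1.5, 4, 0], "rot": [0, 0, 0]},
    {"xyz": [3, 7.5, 0], "rot": [0, 0, 0]},
    {"xyz": [3.9, 9.2, 0], "rot": [0, 0, 0]},
    {"xyz": [3.9, 9.2, 0], "rot": [0, 0, 0]},
    {"xyz": [3.9, 9.2, -4], "rot": [0, 0, 0]},
    {"xyz": [3.9, 9.2, -7], "rot": [0, 0, 0]},
    {"xyz": [3.9, 9.2, -7], "rot": [0, 0, 0]},
    {"xyz": [3.9, 9.2, -7], "rot": [0, 0, 0]}
  ]
}}

```text
t: 31.15
tool_pos: [0.6345, 0.2188, 0.0939]
orientation: [3.14, 0.072, -0.006]
force: [-0.4, 1.0, -0.4]
opening: 0.0624
```

```bash
python3 - <<'E'
from h import *
tool()
import pickle
c=calibration('wrist');pickle.dump(c,open('w22.pkl','wb'))
cv2.imwrite('pics/w22.png',read_camera('wrist')[:,:,::-1])
cv2.imwrite('pics/s22.png',cv2.resize(read_camera('side')[120:260,240:420],None,fx=4,fy=4)[:,:,::-1])
E
```

```text
t 31.15 pos [0.6345 0.2188 0.0939] jawyaw 2.62 z [-0.004 -0.001 -1.   ] F [-0.4  1.  -0.4] op 0.0624 q [ 0.26  0.42  1.41 -0.    1.32  0.21]
```

View pics/w22.png

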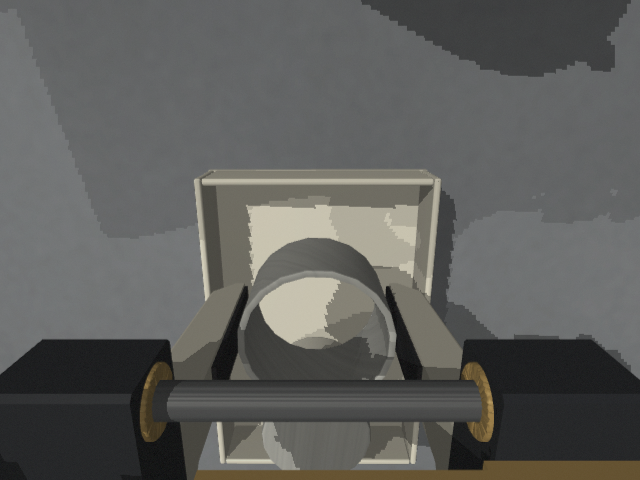

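View pics/s22.png

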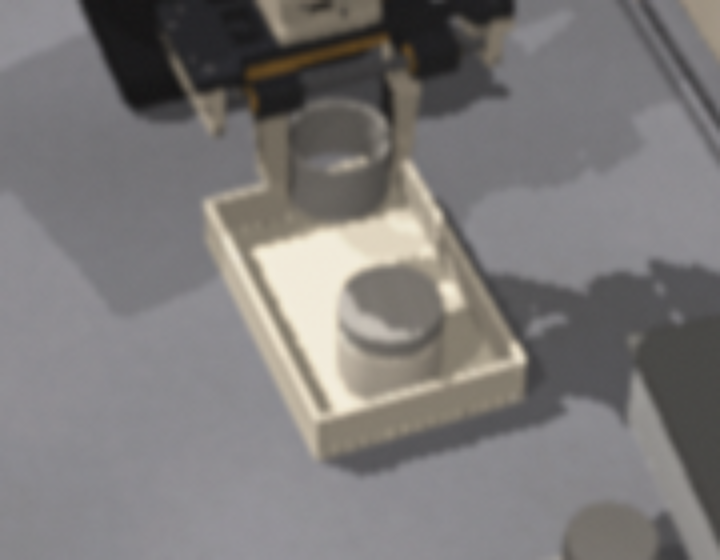

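>>> {"fn": "carry_out", "kwargs": {
  "steps": [
    {"xyz": [0, 0, -2], "rot": [0, 0, 0]},
    {"xyz": [0, 0, -4], "rot": [0, 0, 0]},
    {"xyz": [0, 0, -5.5], "rot": [0, 0, 0]},
    {"xyz": [0, 0, -6.3], "rot": [0, 0, 0]},
    {"xyz": [0, 0, -6.5], "rot": [0, 0, 0]},
    {"xyz": [0, 0, -6.5], "rot": [0, 0, 0]},
    {"xyz": [0, 0, -6.5], "rot": [0, 0, 0]}
  ]
}}

```text
t: 31.95
tool_pos: [0.6367, 0.2201, 0.0316]
orientation: [-3.14, -0.073, -0.003]
force: [1.0, -0.1, -1.1]
opening: 0.0626
```

```bash
python3 - <<'E'
from h import *
tool()
cv2.imwrite('pics/w23.png',read_camera('wrist')[:,:,::-1])
E
```

```text
t 31.95 pos [0.6367 0.2201 0.0316] jawyaw 2.65 z [ 0.002  0.    -1.   ] F [ 1.  -0.1 -1.1] op 0.0626 q [ 0.26  0.49  1.44 -0.    1.21  0.21]
```

View pics/w23.png

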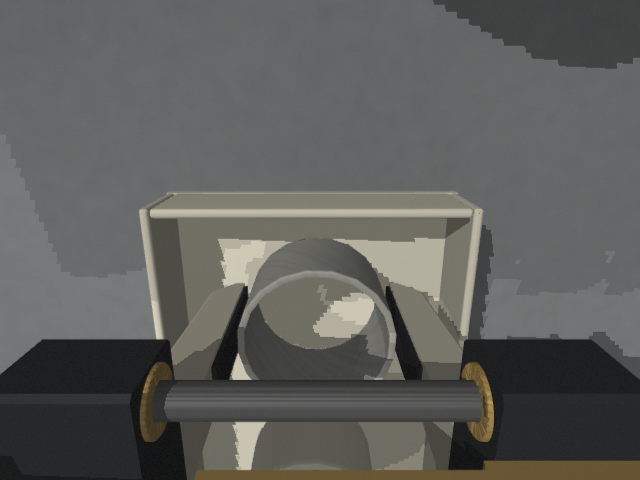

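>>> {"fn": "carry_out", "kwargs": {
  "steps": [
    {"xyz": [0, 0, -0.1], "rot": [0, 0, 0]},
    {"xyz": [0, 0, -0.17], "rot": [0, 0, 0]},
    {"xyz": [0, 0, -0.17], "rot": [0, 0, 0]}
  ]
}}

```text
t: 32.3
tool_pos: [0.6365, 0.2201, 0.0298]
orientation: [-3.14, -0.073, -0.002]
force: [-1.1, 0.2, 5.6]
opening: 0.0626
```

>>> {"fn": "carry_out", "kwargs": {
  "steps": [
    {"xyz": [0, 0, 0], "rot": [0, 0, 0]},
    {"xyz": [0, 0, 0], "rot": [0, 0, 0]}
  ],
  "grip": 0.76
}}

```text
t: 32.5
tool_pos: [0.6359, 0.2199, 0.0286]
orientation: [3.141, 0.073, 0.0]
force: [-0.6, -0.2, -0.0]
opening: 0.0698
```

>>> {"fn": "carry_out", "kwargs": {
  "steps": [
    {"xyz": [0, 0, 0.5], "rot": [0, 0, 0]},
    {"xyz": [0, 0, 3], "rot": [0, 0, 0]},
    {"xyz": [0, 0, 7], "rot": [0, 0, 0]},
    {"xyz": [0, 0, 12], "rot": [0, 0, 0]},
    {"xyz": [0, 0, 17], "rot": [0, 0, 0]},
    {"xyz": [-5, 0, 20], "rot": [0, 0, 0]},
    {"xyz": [-10, 0, 20], "rot": [0, 0, 0]},
    {"xyz": [-15, 0, 20], "rot": [0, 0, 0]},
    {"xyz": [-20, 0, 20], "rot": [0, 0, 0]},
    {"xyz": [-20, 0, 20], "rot": [0, 0, 0]}
  ]
}}

```text
t: 33.5
tool_pos: [0.4307, 0.2197, 0.2275]
orientation: [3.14, 0.075, -0.005]
force: [1.1, -0.2, -0.6]
opening: 0.0708
```

```bash
python3 - <<'E'
from h import *
tool()
t=read_camera('top');s=read_camera('side')
cv2.imwrite('pics/t24.png',cv2.resize(t[180:350,180:440],None,fx=3,fy=3)[:,:,::-1])
cv2.imwrite('pics/s24.png',cv2.resize(s[140:400,240:500],None,fx=2.3,fy=2.3)[:,:,::-1])
cv2.imwrite('pics/s24f.png',s[:,:,::-1])
E
```

```text
t 33.5 pos [0.4307 0.2197 0.2275] jawyaw 2.75 z [-0.003 -0.001 -1.   ] F [ 1.1 -0.2 -0.6] op 0.0708 q [ 0.37 -0.18  1.81  0.    1.52  0.32]
```

View pics/t24.png

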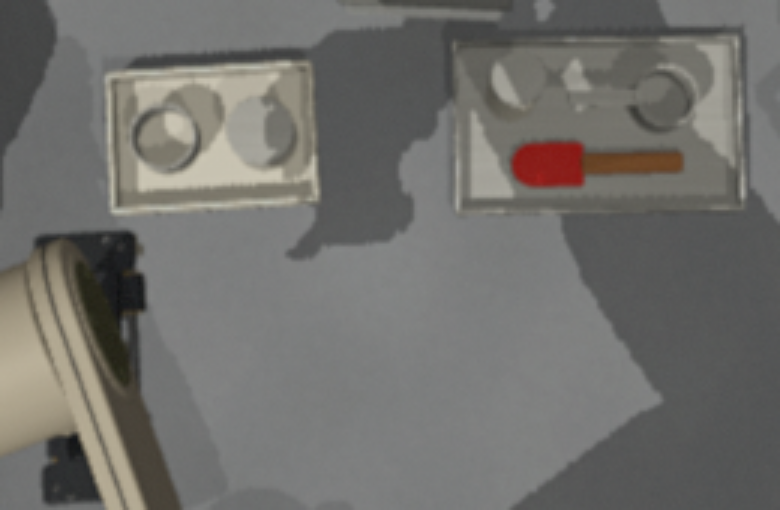

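View pics/s24.png

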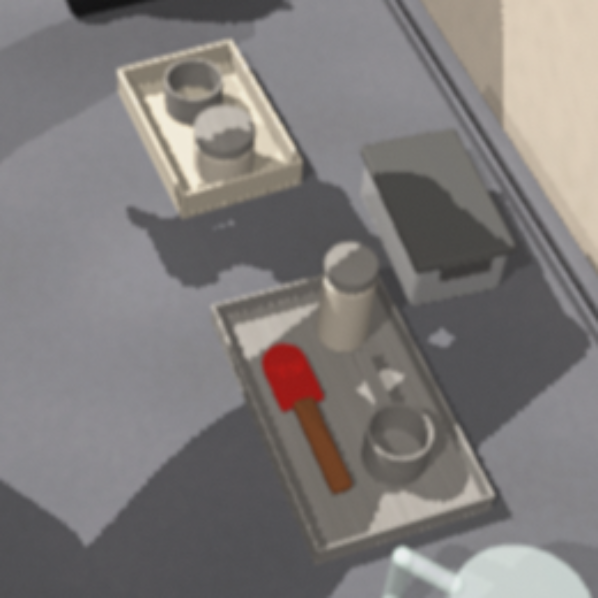

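```bash
python3 - <<'E'
from h import *
T=calibration('top');S=calibration('side')
tc=lambda u,v:(T,180+(u+.5)/3-.5,180+(v+.5)/3-.5)
sc=lambda u,v:(S,240+(u+.5)/2.3-.5,140+(v+.5)/2.3-.5)
tr=np.array([.645,-.1826]);tb=np.array([.638,.1745])
for n,a,b,o,yaw in [('tip',(512,163),(284,348),tr,0),('end',(683,161),(343,486),tr,0),('cup rim',(664,98),(401,435),tr,0),('tall lid',(519,81),(351,266),tr,0),('squat lid',(261,132),(224,130),tb,2.6),('cutter rim',(167,138),(194,83),tb,2.6)]:
    x,r=tri([tc(*a),sc(*b)]); d=R.from_euler('z',-yaw,degrees=True).apply(np.r_[x[:2]-o,0])
    print(n,x.round(3),'local',d[:2].round(3),np.round(r,1))
tool(); close_job()
E
```

```text
tip [ 0.614 -0.104  0.005] local [-0.031  0.079] [2.2 2.2]
end [ 0.61  -0.26   0.016] local [-0.035 -0.078] [0.2 0.2]
cup rim [ 0.668 -0.241  0.039] local [ 0.023 -0.059] [1.7 1.7]
tall lid [ 0.673 -0.103  0.105] local [0.028 0.079] [1.1 1.1]
squat lid [0.637 0.127 0.059] local [-0.003 -0.048] [0.2 0.2]
cutter rim [0.635 0.214 0.043] local [-0.001  0.04 ] [0.2 0.2]
t 33.6 pos [0.4349 0.2202 0.2292] jawyaw 2.72 z [ 0.001  0.001 -1.   ] F [1.  0.2 0.5] op 0.0707 q [ 0.36 -0.18  1.8   0.    1.51  0.32]
the job is handed in; nothing more can be done
```

Both kits are made up and the job was handed in at about 34 s of the 131 s allowed. The scraper, cup and tall jar are in the steel tray, and the squat jar and cutter are in the white tub. Each was lowered to within about 1 mm of the container floor before I opened the fingers.

In the last top and side pictures, all five things look upright (the scraper flat), apart from one another and inside their containers. The two-view measurements put all five well within the limits:

| Thing | Container | x (mm) | y (mm) |
|---|---|---|---|
| scraper (middle) | steel tray | −33 | 0 |
| cup | steel tray | +23 | −59 |
| tall jar | steel tray | +28 | +79 |
| squat jar | white tub | −3 | −48 |
| cutter | white tub | −1 | +40 |

- **Left where they were:** The arm was never sent close to the blender base, jug or lidded tub, and they look unmoved in the pictures. I did not measure their positions again at the end.
- **Small disagreements:** The two views missed each other by up to about 2 mm for the scraper's tip and the cup. Measured heights differed from the expected ones by up to about 9 mm: the cup's rim came out at 39 mm against 48 mm expected, and the lids and cutter were within about 4 mm. I put this down to blurred edges, because the gripper height at release and the contact forces agreed with the things being on the floor.
- **Refused call:** One move was refused because its rows left out the turn. Nothing moved.

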